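Wind the sight glass up to the height pointer with the screw lift's crank

ROBOT

A 7-joint arm with a two-finger parallel gripper is mounted at the origin on a cart in front of the work surface, level with it; the furniture and walls round the work are solid. World frame = base frame: x ahead of the robot, y to its left, z up, the work surface at z = 0. Lengths are in m, angles in rad, forces in N, time in s.
With the tool pointing down it reaches from about 0.4 to 0.875 m from the base axis. Payload 19.3 kg.
Tool frame: the origin (TCP) lies midway between the tips of the shut fingers; the grasp point (between the pads) lies 19 mm behind it; z points along the fingers, y is the direction in which the jaws open and shut (so a half turn about z gives the same grasp; the last joint's range is limited). The gripper opens to 85 mm and grips with 20 to 120 N. Pads are 22 mm wide; open, the fingers measure 114 mm over their backs; the gripper's body (76 mm by 85 mm) begins 54 mm behind the grasp point. The pads swing forward as they close: fully open they stand 13 mm farther back than shut.
Start: joints at [1.052, 0.521, -0.036, 1.599, 0.021, 1.021, -0.113], TCP at [0.271, -0.563, 0.231] pointing down, gripper open.
Joint ranges: [-2.91, 2.91], [-0.3, 2.13], [-1.5, 1.42], [0.17, 2.43], [-1.26, 4.41], [0.16, 1.93], [-2.52, 2.52]. Speed limits (rad/s): [1.89, 1.89, 2.39, 2.39, 3.01, 3.01, 3.01].

INTERFACE

Orientations are given as [roll, pitch, yaw] about the fixed x, y, z axes, in that order (R = Rz(yaw) Ry(pitch) Rx(roll)).
In Python, from workcell import bot, eyes gives the robot as it stands. The module is installed in compiled form; this text tells all that it offers.
- The arm moves only by the shell command python3 -m jog 'ROWS' [FORCE]. ROWS is JSON, a list of rows, each an object with "delta_pos": the shift along the world's x, y, z in mm, a list of three; "spin": the turn about the world's z in rad; "claw": the closure, from 0 (fully open) to 1 (shut). In form: [{"delta_pos": [tx, ty, tz], "spin": spin, "claw": claw}, ...]. A call has 1 to 8 rows; each row is the pose to reach, as a shift and turn from the pose measured when the call began; what a row does not reach only later rows make up. A row lasts 1/10 s, in which the tool goes at most 50 mm and 8.59 degrees, less where a joint would pass 70% of its speed; a pose out of reach is approached as far as the arm can. A call with a gripper value outside its range is refused whole. The fingers move at their own pace and stop on an object; FORCE is the grip in N (left out, the last holds). Time passes only in rows, so rows that repeat a pose let the fingers close. It gives the time, the measured TCP pose, the force and the opening at its end, in the units of the state.
- bot.observe(): the state, without advancing time (a new reading comes with each control period).
- eyes.grab_frame(name): name is "scene" or "side" or "wrist"; returns the picture (420x560x3 uint8, blue, green, red); there is no depth.
- eyes.camera_params(name): a dict with "fx", "fy", "cx", "cy" (pixels), "origin" and "attitude" of the camera in the world. Camera axes: x right, y up, looking along -z (the intrinsics and any distortion apply to the point x, -y, -z); pixel columns grow to the right and rows downward; lengths in m; the calibration is good to about 2 mm. The wrist camera is an equidistant fisheye: a pixel r from the principal point sees the ray r / f radians off the axis. A picture is of the moment at which its call begins: read the wrist's pose just before it. camera_params takes no time and is no camera call; for the wrist camera it gives the pose at the moment of the call.
- bot.job_done(): hands the job in, once; it reports no verdict.
The state is a dict: "clock": time; "qpos": joint angles; "qd": joint speeds; "joint_efforts": joint torques, N m; "position": TCP position; "tool_rot": TCP orientation; "force": force on the tool from outside, world axes, zero at the start; "moment": the same for the moment, N m; "grip_width": finger opening in m.
Only numpy, scipy, OpenCV 4.12 (cv2) and the standard library are available. Lean on these libraries where they do the work, as an engineer would, in place of code of your own. Each camera call takes 0.05 s, during which the arm holds its last target. There are 200 camera calls.

TASK

Take the crank out of the tool tray, fit it on the shaft on top of the screw lift with its arm beside the drive pin, and by its handle wind the lift clockwise (seen from above) until the top of the sight glass is level with the tip of the pointer on the mast. Then lift the crank off and lay it flat in the tray again. Keep the sight glass standing on its table, do not move the pointer, and leave the clamp and the gasket in the tray where they lie.

Things in the scene. Friction and masses are not known exactly. Their poses are not given: they have to be found in the camera images.
- crank_handle (a point): Centre of the upright black round handle (20 mm diameter, 65 mm long, turns freely) of the loose steel crank, 0.24 kg. Crank: flat underside, arm 16 mm thick and wide, hub at one end, handle rising from the other; handle centre 50.5 mm, top 83 mm above the underside; handle and hub axes 50 mm apart. Starts flat near the middle of the tray, handle up, at any yaw.
- crank_hub (a point): Centre of the crank's hub hole, at the underside of the crank. The hub is a ring of 36 mm outside diameter, 16 mm high, with an 18 mm through hole. Site axes: z up along the hole, x from the hub towards the handle.
- shaft_seat (a point): On the screw's vertical axis at the upper face of the round driver plate (68 mm diameter) on top of the fixed screw lift, 120 mm above the bench; the fitted hub rests here. A 14 mm shaft end stands up 28 mm from it, its upper 11 mm tapered to 6 mm. The table with the glass is 130 mm and the mast 215 mm to one side of this axis.
- drive_pin (a point): Middle of the top of the drive pin, 8 mm in diameter, that stands up 13 mm from the driver plate, 28 mm from the screw's axis. The crank's arm must come down beside it (30 degrees or more away round the shaft), then pushes it round. Plate, pin and screw turn together.
- spindle (a joint): Angle of the screw (rad), 0 at the start, growing as it turns clockwise seen from above. The table rises 10 mm for each full turn (6.283 rad) and stays where it is left. Turning needs 0.1 N m, about 2 N at the handle.
- glass_top (a point): Centre of the top face of the sight glass, a glass tube between two steel flanges with three rods, 64 mm in diameter, 80 mm high, about 0.45 kg, standing loose on the lift's square table (94 mm).
- table_top (a point): Centre of the upper face of the lift's table, 94 x 94 mm; it only moves up and down (by the screw, at most 45 mm above its start).
- pointer_tip (a point): Tip of the pointed steel pointer on the mast beside the sight glass; its tip is about 12 mm from the glass's flange. It is set 12 to 24 mm above the glass's top at the start, and can slide on the mast if pushed: do not touch it. The mast is 190 mm high. z up.
- tray_floor (a point): Centre of the inner floor of the shallow steel tool tray, 2 mm above the bench; the tray is fixed, inner size 196 mm along its x by 316 mm along its y, rim 14 mm high.
- tri_clamp: Steel pipe clamp lying at one end of the tray, 67 x 98 mm, 18 mm high, origin at the centre of its underside. A bystander.
- gasket: White gasket ring lying at the other end of the tray, 64 mm in diameter, 8 mm high, origin at the centre of its underside. A bystander.
Not all that is in view belongs to the job. What is shaped like the part that bears glass_top but blue is not meant.

How it is judged:
By the outcome, as a careful person would: the job done as asked, in the order asked, and still so for the second after the job is handed in, with the robot touching nothing.
It also fails if it takes over 72 s, if anything falls off the work surface, if the arm or the gripper's body presses on something with over 40 N, if the wrist force passes 120 N, or if a joint passes its speed limit or range.

## Working session

There is one attempt and no reset: what is moved stays moved. The work goes in short steps, Python scripts to look and compute and a shell command to move; the robot and the scene stay as the last step left them, time stands still between calls to the robot, and variables do not carry over. Pictures are saved under pics/ and viewed, about 8 in all and at most 12, crops included, and the job is handed in when it is done.

```bash
mkdir -p pics; ls
cat > h.py <<'E'
import numpy as np, cv2
from workcell import bot, eyes
def R(a):
    a=np.array(a,float)
    if a.shape==(3,3): return a
    if a.size==4: raise SystemExit(a)
    from scipy.spatial.transform import Rotation as Ro
    return Ro.from_euler('xyz',a).as_matrix()
def ray(name,u,v,P=None):
    P=P or eyes.camera_params(name)
    x=(u-P['cx'])/P['fx'];y=(v-P['cy'])/P['fy']
    if name=='wrist':
        r=np.hypot(x,y);s=np.sin(r)/r if r>1e-9 else 1
        d=np.array([x*s,-y*s,-np.cos(r)])
    else: d=np.array([x,-y,-1.])
    d=R(P['attitude'])@d
    return np.array(P['origin']),d/np.linalg.norm(d)
def onz(name,u,v,z,P=None):
    o,d=ray(name,u,v,P);return o+d*(z-o[2])/d[2]
def proj(name,p,P=None):
    P=P or eyes.camera_params(name)
    c=R(P['attitude']).T@(np.array(p)-np.array(P['origin']));x,y,z=c[0],-c[1],-c[2]
    if name=='wrist':
        r=np.hypot(x,y);t=np.arctan2(r,z);x,y=x/r*t,y/r*t
    else: x,y=x/z,y/z
    return np.array([P['cx']+P['fx']*x,P['cy']+P['fy']*y])
def tri(a,b):
    (o1,d1),(o2,d2)=a,b
    A=np.stack([d1,-d2],1);t=np.linalg.lstsq(A,o2-o1,rcond=None)[0]
    p,q=o1+d1*t[0],o2+d2*t[1];return (p+q)/2,np.linalg.norm(p-q)
E
python3 - <<'E'
from h import *
for n in ['scene','side','wrist']:
    print(n,eyes.camera_params(n)); cv2.imwrite(f'pics/{n}0.png',eyes.grab_frame(n))
a,b=[cv2.imread(f'pics/{n}0.png') for n in('scene','side')]
print(bot.observe())
E
```

```text
pics
scene {'fx': 535.4794121237667, 'fy': 535.4794121237667, 'cx': 288.50299325008166, 'cy': 214.25626406769203, 'origin': array([0.08363151, 0.68618841, 0.93682447]), 'attitude': array([ 0.85566214,  0.0061615 , -2.57125686])}
side {'fx': 538.0527406449174, 'fy': 538.0527406449174, 'cx': 279.1352586692237, 'cy': 211.61717024042034, 'origin': array([0.0518176 , 1.04901483, 0.94148422]), 'attitude': array([ 0.99190761,  0.02472062, -2.70270139])}
wrist {'fx': 325.19226210127806, 'fy': 325.19226210127806, 'cx': 284.16608805010793, 'cy': 211.07829002061845, 'origin': array([ 0.33753849, -0.53077336,  0.37383712]), 'attitude': array([-0.29369392,  0.00119409, -1.12268905])}
{'clock': 0.15, 'qpos': array([ 1.0518008 ,  0.52188257, -0.03629764,  1.59985704,  0.02118893,
        1.02110768, -0.11279291]), 'qd': array([ 0.00069462, -0.00055922,  0.00048195, -0.0029388 ,  0.00089412,
        0.00093591,  0.00153442]), 'joint_efforts': array([ 2.44338196e-03, -9.27381277e+01,  1.98159076e+00, -3.70054686e+01,
        1.81816507e-02,  6.43309759e-03, -3.04114690e-05]), 'position': array([ 0.27102804, -0.56290124,  0.23086204]), 'tool_rot': array([-3.14072486e+00,  6.37486149e-05,  4.48758347e-01]), 'force': array([ 0.40929161,  0.00084921, -0.6928505 ]), 'moment': array([ 0.02815514,  0.01115661, -0.02730302]), 'grip_width': 0.08544190303090066}
```

View pics/scene0.png

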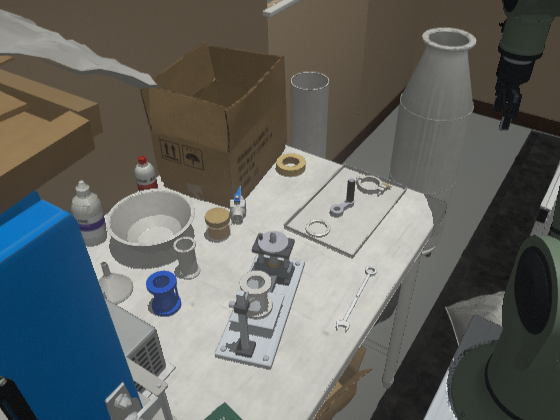

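View pics/side0.png

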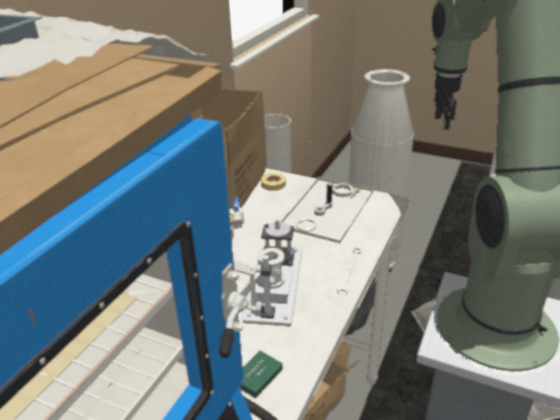

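The scene view shows the tray, with the crank's handle at (351,190), hub at (337,210), gasket at (318,229) and clamp at (370,184). The lift has its plate at (272,242), glass at (256,285) and mast at (240,330). There are three glass-like things: blue at (163,293), a grey one at (186,257) and one on the lift table at (256,285). The last one fits, since it stands on the lift table beside the mast. I'll confirm in a crop.

Run:
```python
from h import *
a=cv2.imread('pics/scene0.png');b=cv2.imread('pics/side0.png')
c1=cv2.resize(a[222:372,205:325],None,fx=4,fy=4,interpolation=cv2.INTER_CUBIC)
c2=cv2.resize(a[160:250,280:400],None,fx=2.6,fy=2.6,interpolation=cv2.INTER_CUBIC)
c3=cv2.resize(b[175:245,285:375],None,fx=3.4,fy=3.4,interpolation=cv2.INTER_CUBIC)
o=np.zeros((600,800,3),np.uint8);o[:600,:480]=c1;o[:c2.shape[0],485:485+c2.shape[1]]=c2;o[250:250+c3.shape[0],485:485+c3.shape[1]]=c3
cv2.imwrite('pics/c1.png',o)
for n,u,v in [('scene',272,237),('scene',337,210)]: print(onz(n,u,v,.12 if v>220 else .018))
```

```text
[ 0.58508176 -0.01843206  0.12      ]
[ 0.56064901 -0.28401707  0.018     ]
```

View pics/c1.png

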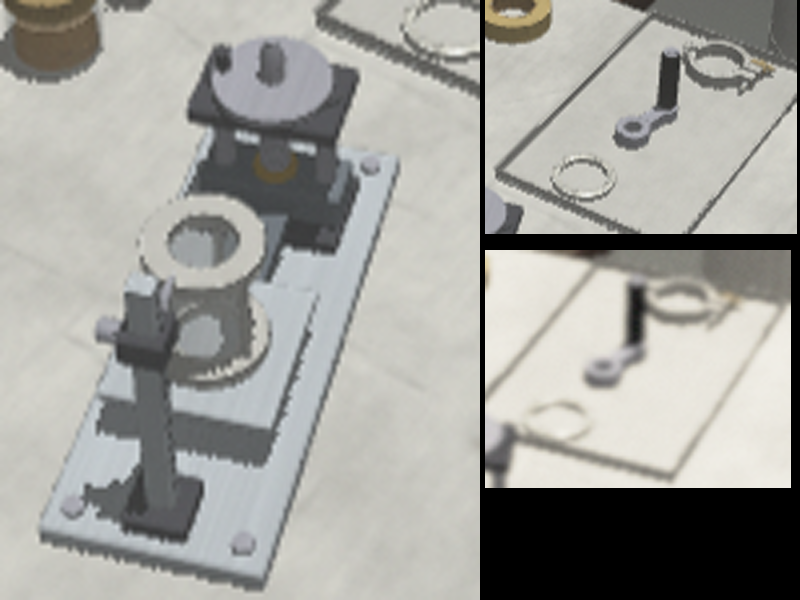

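The crop confirms that the steel glass on the lift table, beside the mast, is the right one. In scene pixels, the plate is at (273,242), the shaft top at (272.8,233.3) and the pin top at (260.5,234.5). The crank's hub hole is at (336.9,209.6) and its handle top at (351.9,180.4), with the arm clear.

Run:
```python
from h import *
s=onz('scene',272.8,233.3,.148);pl=onz('scene',273,242.5,.12);pin=onz('scene',260.5,234.5,.133)
hub=onz('scene',336.9,209.6,.018);ht=onz('scene',351.9,180.4,.085)
print('shaft',s,'plate',pl,'pin',pin,'hub',hub,'handle',ht,np.linalg.norm((ht-hub)[:2]),np.degrees(np.arctan2(*(ht-hub)[1::-1])))
print('pinang',np.degrees(np.arctan2(*(pin-pl)[1::-1])),np.linalg.norm((pin-pl)[:2]))
print('glass',onz('scene',255.5,282,.15),'mast',onz('scene',240,347,.02))
print(bot.observe()['position']*1000)
for u,v in[(198,205),(288,150),(285,60)]:print('box',onz('scene',u,v,0))
```

```text
shaft [ 0.57293106 -0.0048324   0.148     ] plate [ 0.57341042 -0.00505715  0.12      ] pin [ 6.02906376e-01 -3.40264303e-04  1.33000000e-01] hub [ 0.56165611 -0.28530411  0.018     ] handle [ 0.55036958 -0.33859945  0.085     ] 0.05447732303706255 -101.95705824086961
pinang 9.085596081704775 0.029870731844905376
glass [0.52231593 0.13089016 0.15      ] mast [0.51954796 0.19967327 0.02      ]
[ 271.02803647 -562.90123755  230.86204121]
box [ 0.90034177 -0.11928561  0.        ]
box [ 0.83600923 -0.47318283  0.        ]
box [ 1.18984926 -1.00179347  0.        ]
```

Run:
```python
from h import *
print(tri(ray('scene',447,40),ray('side',387,77)))
print(tri(ray('scene',310,78),ray('side',276,120)))
```

```text
(array([ 0.5971927 , -1.13269721,  0.16655163]), np.float64(0.003931105710315984))
(array([ 1.03708049, -0.9500233 , -0.02127099]), np.float64(0.0138320484637916))
```

The bottle is well out of the way, so I'm moving above the crank.

```bash
python3 -m jog '[{"delta_pos":[35,28,0],"spin":-0.1,"claw":0},{"delta_pos":[70,57,0],"spin":-0.2,"claw":0},{"delta_pos":[105,85,0],"spin":-0.3,"claw":0},{"delta_pos":[140,114,0],"spin":-0.4,"claw":0},{"delta_pos":[175,142,0],"spin":-0.5,"claw":0},{"delta_pos":[210,171,0],"spin":-0.6,"claw":0},{"delta_pos":[245,200,0],"spin":-0.66,"claw":0},{"delta_pos":[275,225,0],"spin":-0.66,"claw":0}]'
python3 - <<'E'
from h import *
print(bot.observe()['position'],bot.observe()['tool_rot'],eyes.camera_params('wrist'));cv2.imwrite('pics/w1.png',eyes.grab_frame('wrist'))
E
```

```text
clock: 0.95
position: [0.5478, -0.3357, 0.2306]
tool_rot: [-3.14, 0.0, -0.212]
force: [1.0, -0.4, 0.3]
grip_width: 0.0855
[ 0.54777453 -0.33568173  0.23063812] [-3.14039891e+00  3.04298772e-04 -2.12367266e-01] {'fx': 325.19226210127806, 'fy': 325.19226210127806, 'cx': 284.16608805010793, 'cy': 211.07829002061845, 'origin': array([ 0.61990209, -0.35127544,  0.37368718]), 'attitude': array([-2.94133207e-01,  1.72368519e-03, -1.78382249e+00])}
```

View pics/w1.png

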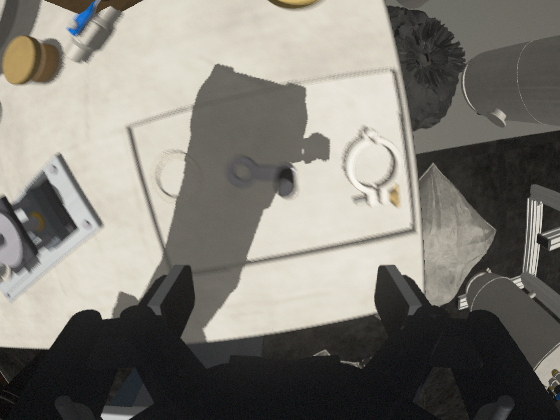

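The wrist view shows the hub hole near (242,170) and the handle near (286,180), with the gasket at (174,176) and the clamp at (370,165). I'll get exact pixels by masking.

```bash
python3 - <<'E'
from h import *
im=cv2.imread('pics/w1.png');g=im.max(2)
P=eyes.camera_params('wrist')
for t in(35,45,60):
    m=(g[150:210,220:310]<t).astype(np.uint8);n,l,s,c=cv2.connectedComponentsWithStats(m)
    print(t,[(s[i,:5]+[220,150,0,0,0],c[i]+[220,150]) for i in range(1,n) if s[i,4]>15])
print(g[160:205:2,270:304:2])
hub=onz('wrist',242,169.5,.018);print('hub',hub)
E
python3 -c "
import cv2;a=cv2.imread('pics/w1.png')[150:210,215:315];a=cv2.convertScaleAbs(a,alpha=2)
cv2.imwrite('pics/w1c.png',cv2.resize(a,None,fx=8,fy=8,interpolation=cv2.INTER_CUBIC))"
```

```text
35 []
45 [(array([280, 169,  12,  12,  92]), array([286.        , 173.68478261]))]
60 [(array([278, 168,  15,  15, 146]), array([285.55479452, 174.0890411 ]))]
[[103 105 106 102 104 105 104 105 103 106 104 102 103 106 104 105 179]
 [105 105 103 104 100  98  98  93  94 101 148 106 129 180 215 224 223]
 [ 96  95  97 100 101  96  91  91  93  88  87 189 223 223 224 223 223]
 [ 89  88  89  91  87  81  76  75  72  87  90 109 186 224 224 224 224]
 [ 91  89  90  80  73  70  63  57  56  54 116 199 167 211 225 224 224]
 [ 95  94  91  85  72  62  52  37  37  39  41 145 209 202 222 223 224]
 [ 93  94  92  82  67  54  36  38  42  42  41  94 158 221 219 224 224]
 [ 93  93  83  71  59  41  37  38  40  40  42  80 150 204 220 226 224]
 [ 92  91  82  70  55  38  40  40  42  42  40  58 141 197 221 225 225]
 [ 90  91  82  68  55  51  54  51  49  44  41  57 144 184 219 225 226]
 [ 95  94  81  71  68  61  69  75  77  69  45  53 136 185 219 226 227]
 [104  99  87  79  74  72  80  87  88  92  83  54 133 184 215 227 228]
 [107  99  89  84  84  78  85  91  95  95  93  81 128 176 213 229 227]
 [108 102  86  87  81  86  94  94  95  94  93  85 125 171 207 226 225]
 [105 104  93  83  93  85  95  94  94  92  96  92 143 172 203 227 226]
 [106 107  95  88 101  88  94  93  94  94  93 106 146 180 205 223 225]
 [109 109 106 111 124  87  93  92  92  93 101 141 158 213 207 225 225]
 [107 109 124 217 147  73  90  94  91 105 143 154 192 211 214 225 225]
 [108 109 164 226 224 181 116 121 142 144 164 181 209 205 222 225 225]
 [108 115 207 225 226 227 205 185 179 183 189 199 209 224 226 227 225]
 [111 161 225 225 227 227 224 225 219 216 217 223 224 224 227 225 226]
 [116 200 227 226 227 227 226 224 225 225 227 226 226 226 227 226 227]
 [154 222 226 227 227 227 226 225 224 224 227 226 227 226 227 227 228]]
hub [ 0.57695698 -0.2859251   0.018     ]
```

View pics/w1c.png

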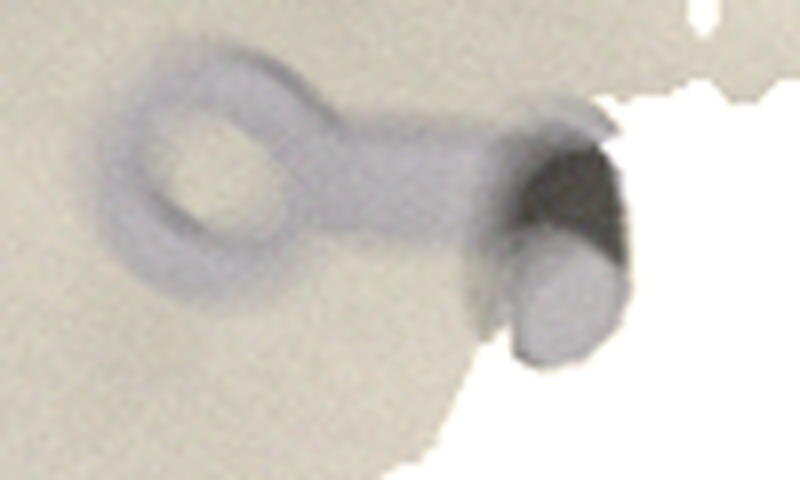

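Run:
```python
from h import *
print(bot.observe()['position'])
print('hub',onz('wrist',242.2,172.5,.018),onz('wrist',286,187.5,.085), tri(ray('wrist',286,187.5),ray('scene',351.9,180.4)),tri(ray('wrist',242.2,172.5),ray('scene',336.9,209.6)))
im=eyes.grab_frame('wrist');print(bot.observe()['position'])
cv2.imwrite('pics/w2.png',im)
# handle top face: fit in shadow
hsv=im[150:215,215:315].astype(int)
m=((hsv.max(2)<62)).astype(np.uint8);n,l,s,c=cv2.connectedComponentsWithStats(m);print([(s[i],c[i]+[215,150]) for i in range(1,n) if s[i,4]>15])
```

```text
[ 0.55277995 -0.3301274   0.23031978]
hub [ 0.57360337 -0.28536398  0.018     ] [ 0.56146721 -0.33263033  0.085     ] (array([ 0.55574636, -0.33573668,  0.08371195]), np.float64(0.012415653980872089)) (array([ 0.56835605, -0.28708774,  0.01371961]), np.float64(0.010467137921831383))
[ 0.55031878 -0.33248195  0.23016335]
[(array([ 71,  23,  19,  25, 250], dtype=int32), array([293.528, 181.796]))]
```

```bash
python3 -m jog '[{"delta_pos":[4,-3,-30],"spin":0,"claw":0},{"delta_pos":[4,-3,-60],"spin":0,"claw":0},{"delta_pos":[4,-3,-85],"spin":0,"claw":0},{"delta_pos":[4,-3,-85],"spin":0,"claw":0},{"delta_pos":[4,-3,-85],"spin":0,"claw":0},{"delta_pos":[4,-3,-85],"spin":0,"claw":0}]'
python3 - <<'E'
from h import *
im=eyes.grab_frame('wrist')
print(bot.observe()['position'],bot.observe()['tool_rot'][2])
cv2.imwrite('pics/w3.png',im)
a=cv2.convertScaleAbs(im[110:310,180:400],alpha=1.8)
cv2.imwrite('pics/w3c.png',cv2.resize(a,None,fx=3,fy=3,interpolation=cv2.INTER_CUBIC))
E
```

```text
clock: 1.65
position: [0.5548, -0.3361, 0.1467]
tool_rot: [-3.139, -0.002, -0.204]
force: [-0.1, 0.2, 0.3]
grip_width: 0.0854
[ 0.5548034  -0.33602605  0.14679307] -0.20408521301615745
```

View pics/w3c.png

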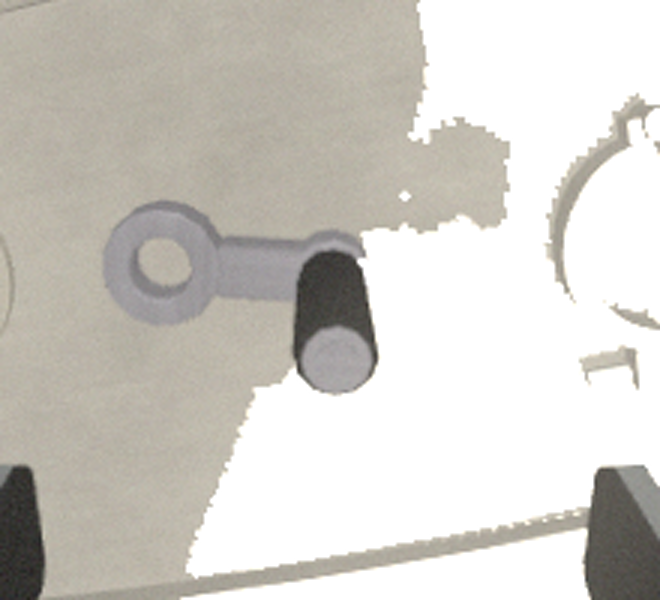

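The handle's top centre is at (292.3,229.7) and the hub's top hole centre at (234.3,197.3). Both fingers are in view, either side of the handle.

Run:
```python
from h import *
h=onz('wrist',292.3,229.7,.085);u=onz('wrist',234.3,197.3,.018);d=(h-u)[:2]
s=bot.observe();print(h,u,np.hypot(*d),np.degrees(np.arctan2(d[1],d[0])),'shift',(h-s['position'])*1000)
```

```text
[ 0.55270546 -0.34070924  0.085     ] [ 0.56797257 -0.29376742  0.018     ] 0.049362116804470196 -108.01632701025113 shift [ -2.09794338  -4.68318201 -61.79307189]
```

```bash
python3 -m jog '[{"delta_pos":[-2,-5,-25],"spin":-0.1,"claw":0},{"delta_pos":[-2,-5,-60],"spin":-0.1,"claw":0},{"delta_pos":[-2,-5,-90],"spin":-0.1,"claw":0},{"delta_pos":[-2,-5,-102],"spin":-0.1,"claw":0},{"delta_pos":[-2,-5,-102],"spin":-0.1,"claw":0.4},{"delta_pos":[-2,-5,-102],"spin":-0.1,"claw":1},{"delta_pos":[-2,-5,-102],"spin":-0.1,"claw":1},{"delta_pos":[-2,-5,-102],"spin":-0.1,"claw":1}]' 70
python3 -m jog '[{"delta_pos":[0,0,0],"spin":0,"claw":1},{"delta_pos":[0,0,0],"spin":0,"claw":1},{"delta_pos":[0,0,0],"spin":0,"claw":1}]'
```

```text
clock: 2.5
position: [0.5535, -0.3414, 0.0462]
tool_rot: [-3.139, -0.004, -0.304]
force: [0.4, -0.7, 0.3]
grip_width: 0.0281
clock: 2.8
position: [0.5537, -0.3415, 0.0466]
tool_rot: [-3.139, -0.005, -0.304]
force: [-0.1, 0.5, 3.6]
grip_width: 0.0184
```

```bash
python3 -m jog '[{"delta_pos":[0,0,15],"spin":0,"claw":1},{"delta_pos":[0,0,40],"spin":0,"claw":1},{"delta_pos":[0,0,75],"spin":0,"claw":1},{"delta_pos":[0,0,110],"spin":0,"claw":1},{"delta_pos":[0,0,145],"spin":0,"claw":1},{"delta_pos":[0,0,170],"spin":0,"claw":1},{"delta_pos":[0,15,180],"spin":0,"claw":1},{"delta_pos":[0,40,180],"spin":0,"claw":1}]' 
python3 -m jog '[{"delta_pos":[0,30,0],"spin":0,"claw":1},{"delta_pos":[0,60,0],"spin":0,"claw":1},{"delta_pos":[0,90,0],"spin":0,"claw":1},{"delta_pos":[0,120,0],"spin":0,"claw":1},{"delta_pos":[0,150,0],"spin":0,"claw":1},{"delta_pos":[0,170,0],"spin":0,"claw":1},{"delta_pos":[0,180,0],"spin":0,"claw":1},{"delta_pos":[0,180,0],"spin":0,"claw":1}]' 
python3 -m jog '[{"delta_pos":[0,0,0],"spin":0,"claw":1},{"delta_pos":[0,0,0],"spin":0,"claw":1},{"delta_pos":[0,0,0],"spin":0,"claw":1}]'
python3 - <<'E'
from h import *
im=eyes.grab_frame('wrist')
print(bot.observe()['position'],bot.observe()['tool_rot'][2])
cv2.imwrite('pics/w4.png',im)
cv2.imwrite('pics/w4c.png',cv2.resize(im[80:380,:400],None,fx=2,fy=2,interpolation=cv2.INTER_CUBIC))
E
```

```text
clock: 3.6
position: [0.5536, -0.3022, 0.2286]
tool_rot: [-3.14, -0.008, -0.306]
force: [-0.3, 0.3, -2.7]
grip_width: 0.0185
clock: 4.4
position: [0.5534, -0.1208, 0.2287]
tool_rot: [-3.14, -0.007, -0.304]
force: [-0.2, 0.1, -3.1]
grip_width: 0.0183
clock: 4.7
position: [0.5533, -0.1218, 0.2286]
tool_rot: [-3.14, -0.007, -0.306]
force: [0.3, 0.1, -3.0]
grip_width: 0.0183
[ 0.55334737 -0.12161452  0.22863257] -0.3054629380231364
```

View pics/w4c.png

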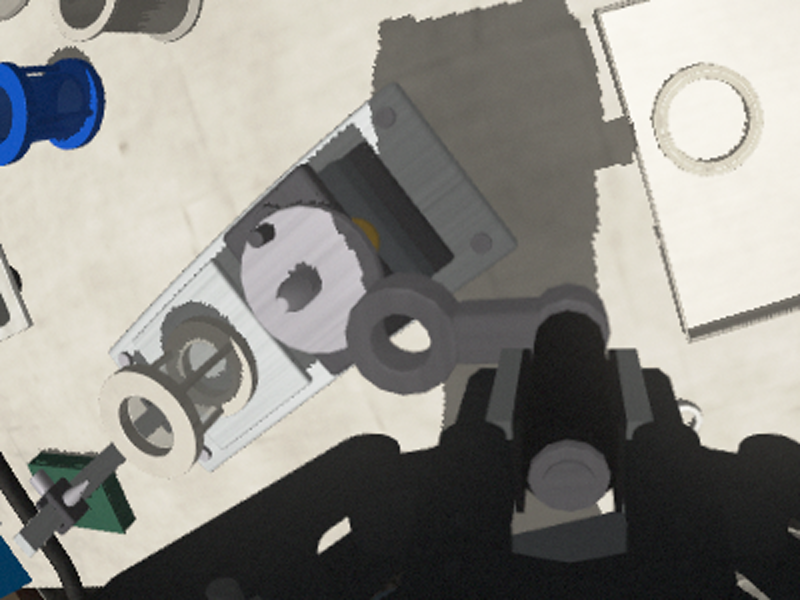

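In the wrist crop the plate centre is at about (312,279), i.e. image (156,219.5). The hub hole is at (201,247), and the drive pin's top is at about (129,199). The glass and mast are lower left.

Run:
```python
from h import *
f=lambda X,Y,z:onz('wrist',X/2,80+Y/2,z)
pl=f(312,279,.12);hub=f(402,334,.200);h=f(569,470,.267);pin=f(257,239,.133)
p=bot.observe()['position']
print('plate',pl,'hub',hub,'handle',h,'tcp',p)
d=(h-hub)[:2];print(np.hypot(*d),np.degrees(np.arctan2(d[1],d[0])));d=(pin-pl)[:2];print('pin',np.hypot(*d),np.degrees(np.arctan2(d[1],d[0])))
print('predict shaft tip px',(proj('wrist',[.573,-.005,.148])-[0,80])*2,(proj('wrist',[*pl[:2],.148])-[0,80])*2)
d=(p-hub)[:2];print(np.hypot(*d),np.degrees(np.arctan2(d[1],d[0])))
```

```text
plate [ 0.57785115 -0.01311985  0.12      ] hub [ 0.56804052 -0.0747818   0.2       ] handle [ 0.55310177 -0.12153364  0.267     ] tcp [ 0.55334737 -0.12161452  0.22863257]
0.04908055182793123 -107.72038307257839
pin 0.02775715479253044 22.262379569944517
predict shaft tip px [275.13853351 317.30873004] [286.58920601 300.87276032]
0.04908352615773065 -107.41855366066102
```

```bash
python3 -m jog '[{"delta_pos":[3,20,0],"spin":0,"claw":1},{"delta_pos":[6,42,0],"spin":0,"claw":1},{"delta_pos":[10,58,0],"spin":0,"claw":1},{"delta_pos":[10,62,0],"spin":0,"claw":1},{"delta_pos":[10,62,-10],"spin":0,"claw":1},{"delta_pos":[10,62,-20],"spin":0,"claw":1},{"delta_pos":[10,62,-28],"spin":0,"claw":1},{"delta_pos":[10,62,-28],"spin":0,"claw":1}]'
python3 -m jog '[{"delta_pos":[0,0,0],"spin":0,"claw":1},{"delta_pos":[0,0,0],"spin":0,"claw":1}]'
python3 - <<'E'
from h import *
im=eyes.grab_frame('wrist')
p=bot.observe()['position'];print(p)
cv2.imwrite('pics/w5.png',im)
print(proj('wrist',[.5779,-.0131,.148]))
cv2.imwrite('pics/w5c.png',cv2.resize(im[170:320,130:330],None,fx=4,fy=4,interpolation=cv2.INTER_CUBIC))
E
```

```text
clock: 5.55
position: [0.5625, -0.0603, 0.199]
tool_rot: [-3.141, -0.005, -0.306]
force: [-0.2, -0.9, -1.9]
grip_width: 0.0185
clock: 5.75
position: [0.5625, -0.0607, 0.1991]
tool_rot: [-3.141, -0.005, -0.307]
force: [0.1, 0.1, -1.8]
grip_width: 0.0185
[ 0.5625612  -0.0605722   0.19921803]
[207.95155674 233.01681991]
```

View pics/w5c.png

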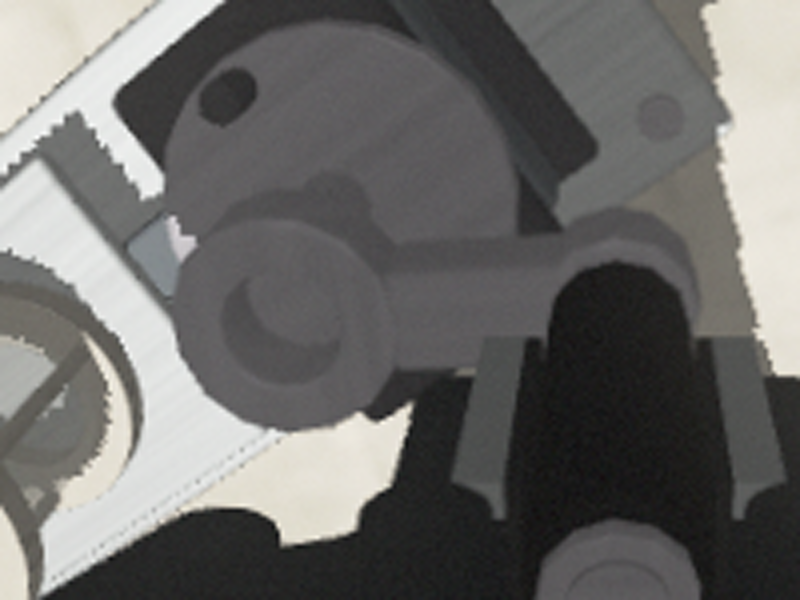

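Run:
```python
from h import *
f=lambda X,Y,z:onz('wrist',130+X/4,170+Y/4,z)
p=bot.observe()['position']
pl=f(340,197,.12);hub=f(283,316,.1706);ho=f(287,322,.1706)
print('plate',pl,'hub',hub,ho,p,'pin',f(227,96,.133))
# circle fit of plate edge pts
E=[f(X,Y,.12)[:2] for X,Y in[(163,170),(190,100),(250,48),(330,22),(400,38),(460,80),(505,140),(518,190)]]
E=np.array(E);A=np.c_[2*E,np.ones(len(E))];s=np.linalg.lstsq(A,(E**2).sum(1),rcond=None)[0];print('fit',s[:2],np.sqrt(s[2]+s[0]**2+s[1]**2))
H=np.array([f(X,Y,.1706)[:2] for X,Y in[(177,310),(200,250),(285,218),(365,255),(398,330),(375,385),(300,430),(225,400)]]);A=np.c_[2*H,np.ones(len(H))];s=np.linalg.lstsq(A,(H**2).sum(1),rcond=None)[0];print('hub fit',s[:2],np.sqrt(s[2]+s[0]**2+s[1]**2))
```

```text
plate [ 0.57853005 -0.01222919  0.12      ] hub [ 0.57614832 -0.01312737  0.1706    ] [ 0.57508254 -0.01334061  0.1706    ] [ 0.5625612  -0.0605722   0.19921803] pin [ 0.60458671 -0.00373119  0.133     ]
fit [ 0.57693692 -0.01097607] 0.0337611206092391
hub fit [ 0.57465701 -0.01279676] 0.016876053063890183
```

```bash
python3 -m jog '[{"delta_pos":[1.5,2,-2],"spin":0,"claw":1},{"delta_pos":[1.5,2,-6],"spin":0,"claw":1},{"delta_pos":[1.5,2,-11],"spin":0,"claw":1},{"delta_pos":[1.5,2,-16],"spin":0,"claw":1},{"delta_pos":[1.5,2,-16],"spin":0,"claw":1}]'
```

```text
clock: 6.3
position: [0.5637, -0.0586, 0.1824]
tool_rot: [-3.141, -0.004, -0.307]
force: [0.3, -0.4, -2.7]
grip_width: 0.0184
```

```bash
python3 -m jog '[{"delta_pos":[0,0,-4],"spin":0,"claw":1},{"delta_pos":[0,0,-8],"spin":0,"claw":1},{"delta_pos":[0,0,-12],"spin":0,"claw":1},{"delta_pos":[0,0,-15],"spin":0,"claw":1},{"delta_pos":[0,0,-17],"spin":0,"claw":1},{"delta_pos":[0,0,-17],"spin":0,"claw":1}]'
python3 - <<'E'
from h import *
im=eyes.grab_frame('wrist')
p=bot.observe()['position'];print(p)
cv2.imwrite('pics/w6.png',im)
for n in('scene','side'):cv2.imwrite(f'pics/{n}6.png',eyes.grab_frame(n))
o=np.zeros((600,800,3),np.uint8)
o[:600,:480]=cv2.resize(im[170:320,100:220],None,fx=4,fy=4,interpolation=cv2.INTER_CUBIC)
s=cv2.imread('pics/scene6.png')[210:310,230:310];o[:400,480:800]=cv2.resize(s,None,fx=4,fy=4,interpolation=cv2.INTER_CUBIC)
cv2.imwrite('pics/w6c.png',o)
E
```

```text
clock: 6.9
position: [0.5637, -0.0586, 0.1652]
tool_rot: [-3.141, -0.004, -0.307]
force: [0.8, 0.1, -1.9]
grip_width: 0.0187
[ 0.56362911 -0.05856121  0.16529698]
```

View pics/w6c.png

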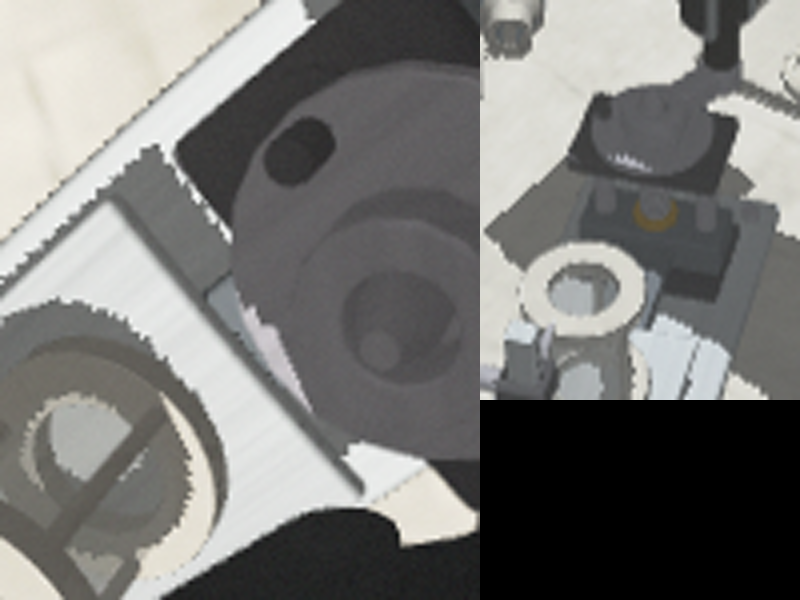

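The shaft tip shows inside the hub hole at crop (380,350), so the crank is on the shaft. The scene crop agrees: the crank lies low on the plate, with the pin free at the left.

Run:
```python
from h import *
f=lambda X,Y,z:onz('wrist',100+X/4,170+Y/4,z)
p=bot.observe()['position']
t=f(380,350,.148);h=f(402,327,.1366);print('tip',t,'hub',h)
pin=f(313,141,.133);print('pin',pin,np.degrees(np.arctan2(*(pin-t)[1::-1])))
for c in(t,h,np.array([.5769,-.011,0]),(t+h)/2):
    d=(p-c)[:2];print(np.hypot(*d),np.degrees(np.arctan2(d[1],d[0])))
```

```text
tip [ 0.57703402 -0.01035046  0.148     ] hub [ 0.57555385 -0.01017133  0.1366    ]
pin [ 0.60549297 -0.00687543  0.133     ] 6.9617318630953875
0.050013880242182326 -105.50219417053151
0.04981269598365066 -103.80628328834973
0.04935216535023905 -105.55381363523307
0.049907822016452504 -104.65594777075268
```

```bash
cat > circ.py <<'E'
import sys
from h import *
st=float(sys.argv[1]);C=np.array([.577,-.0105]);p=bot.observe()['position'];d=p[:2]-C;t=np.degrees(np.arctan2(d[1],d[0]))
print('ang',t,'r',np.hypot(*d)*1000,'z',p[2])
print([[float(x) for x in np.round((C+.05*np.array([np.cos(a),np.sin(a)])-p[:2])*1000,1)] for a in np.radians(t-st*np.arange(1,9))])
E
python3 circ.py 18
```

```text
ang -105.51045311178083 r 49.860683476400304 z 0.16541344464468222
[[-14.3, 6.4], [-25.8, 16.9], [-33.5, 30.5], [-36.6, 45.9], [-34.8, 61.4], [-28.4, 75.6], [-17.8, 87.2], [-4.2, 94.9]]
```

```bash
python3 -m jog '[{"delta_pos":[-14.3,6.4,0],"spin":0,"claw":1},{"delta_pos":[-25.8,16.9,0],"spin":0,"claw":1},{"delta_pos":[-33.5,30.5,0],"spin":0,"claw":1},{"delta_pos":[-36.6,45.9,0],"spin":0,"claw":1},{"delta_pos":[-34.8,61.4,0],"spin":0,"claw":1},{"delta_pos":[-28.4,75.6,0],"spin":0,"claw":1},{"delta_pos":[-17.8,87.2,0],"spin":0,"claw":1},{"delta_pos":[-4.2,94.9,0],"spin":0,"claw":1}]' 40
python3 circ.py 18
```

```text
clock: 7.85
position: [0.5604, 0.0377, 0.1655]
tool_rot: [-3.141, -0.004, -0.306]
force: [1.2, -2.6, -2.6]
grip_width: 0.0185
ang 109.00120457951205 r 50.97080798035981 z 0.1655021479524542
[[15.7, 1.8], [31.2, -0.4], [45.3, -7.2], [56.5, -18.1], [63.9, -31.9], [66.6, -47.3], [64.4, -62.8], [57.6, -76.9]]
```

```bash
python3 -m jog '[{"delta_pos":[15.7,1.8,0],"spin":0,"claw":1},{"delta_pos":[31.2,-0.4,0],"spin":0,"claw":1},{"delta_pos":[45.3,-7.2,0],"spin":0,"claw":1},{"delta_pos":[56.5,-18.1,0],"spin":0,"claw":1},{"delta_pos":[63.9,-31.9,0],"spin":0,"claw":1},{"delta_pos":[66.6,-47.3,0],"spin":0,"claw":1},{"delta_pos":[64.4,-62.8,0],"spin":0,"claw":1},{"delta_pos":[57.6,-76.9,0],"spin":0,"claw":1}]'
python3 circ.py 18
python3 - <<'E'
from h import *
for n in('scene','side','wrist'):cv2.imwrite(f'pics/{n}7.png',eyes.grab_frame(n))
E
```

```text
clock: 8.65
position: [0.6185, -0.0408, 0.1655]
tool_rot: [-3.141, -0.005, -0.306]
force: [0.8, 3.9, -5.1]
grip_width: 0.0184
ang -36.06971800998532 r 51.403494083266374 z 0.16546201133996158
[[-12.2, -10.2], [-26.2, -17.3], [-41.6, -19.7], [-57.1, -17.3], [-71.0, -10.2], [-82.0, 0.9], [-89.1, 14.9], [-91.5, 30.3]]
```

```bash
python3 -m jog '[{"delta_pos":[-12.2,-10.2,0],"spin":0,"claw":1},{"delta_pos":[-26.2,-17.3,0],"spin":0,"claw":1},{"delta_pos":[-41.6,-19.7,0],"spin":0,"claw":1},{"delta_pos":[-57.1,-17.3,0],"spin":0,"claw":1},{"delta_pos":[-71,-10.2,0],"spin":0,"claw":1},{"delta_pos":[-82,0.9,0],"spin":0,"claw":1},{"delta_pos":[-89.1,14.9,0],"spin":0,"claw":1},{"delta_pos":[-91.5,30.3,0],"spin":0,"claw":1}]'
python3 circ.py 10
python3 - <<'E'
from h import *
im=eyes.grab_frame('wrist');print(eyes.camera_params('wrist'));cv2.imwrite('pics/w8.png',im)
E
```

```text
clock: 9.6
position: [0.5262, -0.0097, 0.166]
tool_rot: [-3.141, -0.005, -0.308]
force: [10.5, -2.9, -6.9]
grip_width: 0.0185
ang 179.06121528307833 r 50.807146511490664 z 0.16596846694483294
[[1.7, 8.7], [4.1, 17.0], [7.9, 24.9], [13.0, 31.9], [19.3, 38.0], [26.5, 42.9], [34.5, 46.4], [42.9, 48.5]]
{'fx': 325.19226210127806, 'fy': 325.19226210127806, 'cx': 284.16608805010793, 'cy': 211.07829002061845, 'origin': array([ 0.59601484, -0.02874393,  0.30939749]), 'attitude': array([-0.28881908,  0.00195937, -1.87668377])}
```

```bash
python3 -m jog '[{"delta_pos":[1.7,8.7,0],"spin":0,"claw":1},{"delta_pos":[4.1,17,0],"spin":0,"claw":1},{"delta_pos":[7.9,24.9,0],"spin":0,"claw":1},{"delta_pos":[13,31.9,0],"spin":0,"claw":1},{"delta_pos":[19.3,38,0],"spin":0,"claw":1},{"delta_pos":[26.5,42.9,0],"spin":0,"claw":1},{"delta_pos":[26.5,42.9,0],"spin":0,"claw":1},{"delta_pos":[26.5,42.9,0],"spin":0,"claw":1}]'
python3 circ.py 10
python3 - <<'E'
from h import *
im=eyes.grab_frame('wrist');P=eyes.camera_params('wrist');print(P);cv2.imwrite('pics/w9.png',im)
print(bot.observe()['position'])
for q in[(.525,.11,.15),(.525,.18,.17)]: print(proj('wrist',q))
a=cv2.imread('pics/w8.png')
o=np.zeros((600,800,3),np.uint8)
o[:300,:800]=cv2.resize(im[190:340,0:400],None,fx=2,fy=2,interpolation=cv2.INTER_CUBIC)
o[300:,:800]=cv2.resize(a[190:340,0:400],None,fx=2,fy=2,interpolation=cv2.INTER_CUBIC)
cv2.imwrite('pics/v10.png',o)
E
```

```text
clock: 10.45
position: [0.5536, 0.0357, 0.1659]
tool_rot: [-3.141, -0.006, -0.306]
force: [3.7, -6.9, -3.2]
grip_width: 0.0185
ang 116.907509734403 r 51.81504625568284 z 0.16586283485742417
[[8.9, 1.6], [17.4, 3.4], [26.1, 3.7], [34.8, 2.5], [43.1, -0.2], [50.7, -4.3], [57.6, -9.7], [63.4, -16.2]]
{'fx': 325.19226210127806, 'fy': 325.19226210127806, 'cx': 284.16608805010793, 'cy': 211.07829002061845, 'origin': array([0.62299398, 0.01384932, 0.30938035]), 'attitude': array([-2.88026513e-01,  8.71345643e-04, -1.87711451e+00])}
[0.55344338 0.03575955 0.16588481]
[184.73640677 326.72275356]
[ 90.71976691 358.32592852]
```

Run:
```python
from h import *
a=cv2.imread('pics/w9.png');b=cv2.imread('pics/w4.png');c=cv2.imread('pics/scene7.png')
o=np.zeros((600,800,3),np.uint8)
x=cv2.resize(a[255:405,20:240],None,fx=2.5,fy=2.5,interpolation=cv2.INTER_CUBIC);o[:375,:550]=x
b=cv2.imread('pics/w8.png')
x=cv2.resize(b[235:325,0:220],None,fx=2.5,fy=2.5,interpolation=cv2.INTER_CUBIC);o[375:600,:550]=x
x=cv2.resize(c[250:350,225:285],None,fx=4,fy=4,interpolation=cv2.INTER_CUBIC);o[:400,555:795]=x
cv2.imwrite('pics/v10.png',o)
P=dict(eyes.camera_params('wrist'));P['origin']=[0.59601484, -0.02874393,  0.30939749]
for q in[(.525,.11,.15),(.525,.18,.17)]: print(proj('wrist',q,P))
```

```text
[112.54183914 303.65231251]
[ 33.35474048 332.08498239]
```

View pics/v10.png

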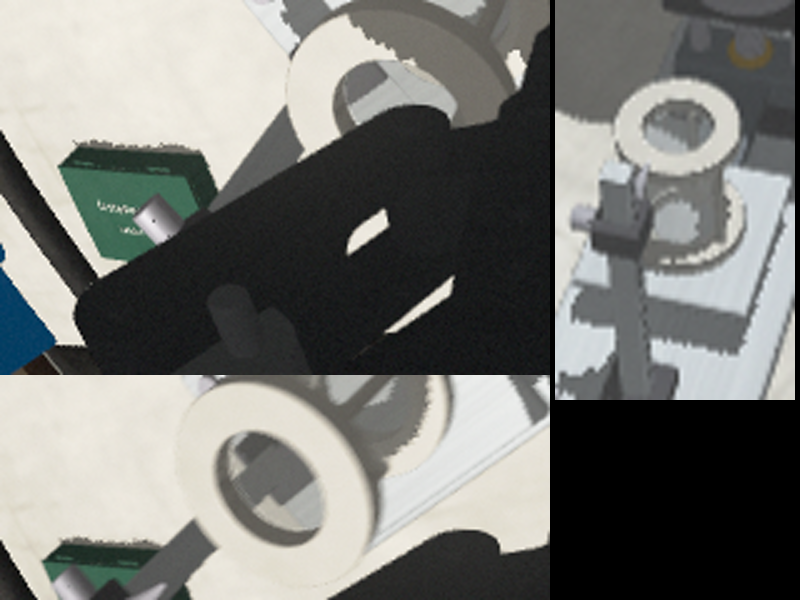

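The gripper hides the pointer from here, so I need dedicated views. I'll release the crank, which stays on the shaft, and look from the robot side with the camera swung towards the glass.

```bash
python3 -m jog '[{"delta_pos":[0,0,0],"spin":0,"claw":0.4},{"delta_pos":[0,0,0],"spin":0,"claw":0.4},{"delta_pos":[0,0,0],"spin":0,"claw":0.4},{"delta_pos":[0,0,20],"spin":0,"claw":0.4},{"delta_pos":[0,0,50],"spin":0,"claw":0.4},{"delta_pos":[0,0,75],"spin":0,"claw":0.4},{"delta_pos":[-5,-3,80],"spin":0.1,"claw":0.4},{"delta_pos":[-30,-15,80],"spin":0.2,"claw":0.4}]'
python3 - <<'E'
from h import *
print(bot.observe()['qpos'])
f=lambda X,Y,z:onz('wrist',X/2.5,235+(Y-375)/2.5,z,P)
P=dict(eyes.camera_params('wrist'));P['origin']=[0.59601484, -0.02874393,  0.30939749];P['attitude']=[-0.28881908,  0.00195937, -1.87668377]
for z in(.14,.15,.16,.17):
  H=np.array([f(X,Y,z)[:2] for X,Y in[(177,470),(195,405),(240,382),(300,405),(355,465),(378,520),(350,575),(225,550)]]);A=np.c_[2*H,np.ones(len(H))];s=np.linalg.lstsq(A,(H**2).sum(1),rcond=None)[0];print(z,'glass fit',s[:2],np.sqrt(s[2]+s[0]**2+s[1]**2),np.hypot(*(s[:2]-[.577,-.0105])))
print(f(145,592,.17),f(110,590,.17))
E
```

```text
clock: 11.3
position: [0.5248, 0.0221, 0.2468]
tool_rot: [-3.14, -0.008, -0.1]
force: [0.3, -0.2, -1.0]
grip_width: 0.0512
[-0.14942444  0.34087679 -0.00776003  1.85090829  0.00414558  0.94150834
 -1.82981688]
0.14 glass fit [0.53644514 0.11316764] 0.03088236239276807 0.13014753389604367
0.15 glass fit [0.5399617  0.10479021] 0.0290592915554831 0.12109362787287244
0.16 glass fit [0.54347827 0.09641277] 0.02723622071820861 0.11204484794953819
0.17 glass fit [0.54699483 0.08803534] 0.025413149880926085 0.1030025451194551
[0.52923879 0.14655199 0.17      ] [0.53171985 0.16049132 0.17      ]
```

```bash
python3 -m jog '[{"delta_pos":[-30,5,0],"spin":0.12,"claw":0.4},{"delta_pos":[-70,20,0],"spin":0.24,"claw":0.4},{"delta_pos":[-105,35,0],"spin":0.36,"claw":0.4},{"delta_pos":[-115,38,-20],"spin":0.48,"claw":0.4},{"delta_pos":[-115,38,-60],"spin":0.6,"claw":0.4},{"delta_pos":[-115,38,-100],"spin":0.62,"claw":0.4},{"delta_pos":[-115,38,-140],"spin":0.62,"claw":0.4},{"delta_pos":[-115,38,-165],"spin":0.62,"claw":0.4}]'
python3 -m jog '[{"delta_pos":[0,0,0],"spin":0,"claw":0.4},{"delta_pos":[0,0,0],"spin":0,"claw":0.4},{"delta_pos":[0,0,0],"spin":0,"claw":0.4}]'
cat > shot.py <<'E'
import sys,json
from h import *
n=sys.argv[1];P=eyes.camera_params('wrist');im=eyes.grab_frame('wrist');cv2.imwrite(f'pics/{n}.png',im)
json.dump({k:np.array(v).tolist() for k,v in P.items()},open(n+'.json','w'));print(bot.observe()['position'],P['origin'],P['attitude'])
for q in[(.536,.113,.14),(.522,.155,.15),(.509,.194,.19)]: print(proj('wrist',q,P))
E
python3 shot.py A
```

```text
clock: 12.1
position: [0.4089, 0.0603, 0.0797]
tool_rot: [-3.139, -0.007, 0.52]
force: [0.6, 0.1, 0.4]
grip_width: 0.0511
clock: 12.4
position: [0.4096, 0.0605, 0.081]
tool_rot: [-3.14, -0.008, 0.52]
force: [0.5, 0.2, -0.3]
grip_width: 0.0511
[0.40969674 0.06049775 0.08110923] [0.47265142 0.0965992  0.22467063] [-0.28529301  0.00190062 -1.05100812]
[345.6040471  -87.06919941]
[ 187.60522987 -122.5964338 ]
[  -7.22158826 -168.37388924]
```

The camera is tilted towards the tool, so a target shows best at the left or right of the picture. I'll turn the tool so that "left" faces the glass.

```bash
python3 -m jog '[{"delta_pos":[-4,7,15],"spin":-0.14,"claw":0.4},{"delta_pos":[-8,14,30],"spin":-0.28,"claw":0.4},{"delta_pos":[-12,21,45],"spin":-0.42,"claw":0.4},{"delta_pos":[-15,28,59],"spin":-0.56,"claw":0.4},{"delta_pos":[-15,28,59],"spin":-0.7,"claw":0.4},{"delta_pos":[-15,28,59],"spin":-0.84,"claw":0.4},{"delta_pos":[-15,28,59],"spin":-0.98,"claw":0.4},{"delta_pos":[-15,28,59],"spin":-1.12,"claw":0.4}]'
python3 -m jog '[{"delta_pos":[0,0,0],"spin":-0.1,"claw":0.4},{"delta_pos":[0,0,0],"spin":-0.1,"claw":0.4},{"delta_pos":[0,0,0],"spin":-0.1,"claw":0.4},{"delta_pos":[0,0,0],"spin":-0.1,"claw":0.4}]'
python3 shot.py B
python3 - <<'E'
import json
from h import *
P=dict(eyes.camera_params('wrist'));P['origin']=[0.62299398, 0.01384932, 0.30938035];P['attitude']=[-2.88026513e-01,  8.71345643e-04, -1.87711451e+00]
print(onz('wrist',28,379,0,P),onz('wrist',28,379,.15,P), bot.observe()['qpos'])
E
```

```text
clock: 13.25
position: [0.3951, 0.0889, 0.1414]
tool_rot: [-3.138, -0.009, -0.605]
force: [0.2, -0.6, -0.2]
grip_width: 0.0514
clock: 13.65
position: [0.3952, 0.089, 0.1418]
tool_rot: [-3.137, -0.01, -0.703]
force: [-0.5, 0.2, 0.2]
grip_width: 0.0513
[0.39521778 0.08888282 0.14162159] [0.45001587 0.04174392 0.28549016] [-0.2846358   0.00547972 -2.2740935 ]
[71.45017002 94.67047985]
[ 34.31203404 172.05705406]
[-26.28214992 260.10044244]
[0.36802536 0.59638958 0.        ] [0.49164437 0.3139507  0.15      ] [-0.5741036   0.33440816  0.24554813  2.25156197 -0.13952834  0.56059018
 -2.49814752]
```

```bash
python3 -m jog '[{"delta_pos":[-5,20,0],"spin":-0.1,"claw":0.4},{"delta_pos":[-10,42,0],"spin":-0.2,"claw":0.4},{"delta_pos":[-13,62,0],"spin":-0.25,"claw":0.4},{"delta_pos":[-13,62,0],"spin":-0.25,"claw":0.4},{"delta_pos":[-13,62,0],"spin":-0.25,"claw":0.4},{"delta_pos":[-13,62,0],"spin":-0.25,"claw":0.4}]'
python3 shot.py C
python3 - <<'E'
from h import *
o=np.zeros((600,800,3),np.uint8)
a=cv2.imread('pics/B.png')[60:260,0:130];b=cv2.imread('pics/C.png')[60:260,0:130]
o[:,:390]=cv2.resize(a,None,fx=3,fy=3,interpolation=cv2.INTER_CUBIC);o[:,400:790]=cv2.resize(b,None,fx=3,fy=3,interpolation=cv2.INTER_CUBIC)
cv2.imwrite('pics/v11.png',o)
E
```

```text
clock: 14.3
position: [0.3818, 0.1512, 0.1414]
tool_rot: [-3.138, -0.01, -0.95]
force: [0.1, 0.8, 0.3]
grip_width: 0.0513
[0.38209427 0.15052938 0.14151384] [0.42349581 0.09207207 0.28519612] [-0.28450264  0.00438056 -2.52121585]
[80.87145564 38.86484383]
[ 50.5459138 122.7521918]
[ -9.4347779  222.54257594]
```

Run:
```python
from h import *
o=np.zeros((600,800,3),np.uint8)
a=cv2.imread('pics/B.png')[50:250,0:133];b=cv2.imread('pics/C.png')[0:200,0:133]
o[:,:399]=cv2.resize(a,None,fx=3,fy=3,interpolation=cv2.INTER_CUBIC);o[:,400:799]=cv2.resize(b,None,fx=3,fy=3,interpolation=cv2.INTER_CUBIC)
cv2.imwrite('pics/v11.png',o)
```

```text
(no output)
```

View pics/v11.png

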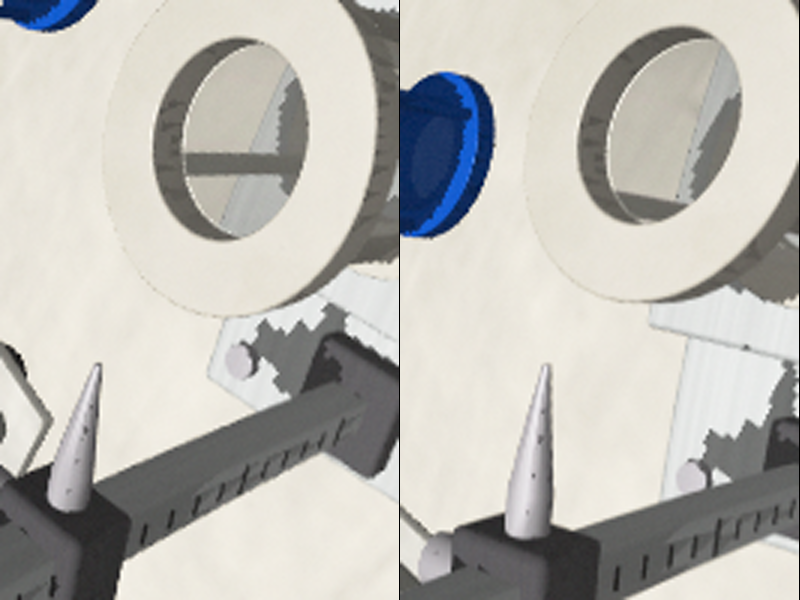

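Both views show the pointer tip clearly, at B (99,364) and C (546,364) in the crop, beside the bright top flange. I'll fit the flange circle jointly in both views and triangulate the tip.

```bash
cat > gap.py <<'E'
import json
from h import *
from scipy.optimize import least_squares
from scipy.ndimage import map_coordinates
L=lambda n:json.load(open(n+'.json'))
def fit(N,pts,s0,fix_r=True):
    # pts: {name:[(u,v,ring)]}; s=(cx,cy,z,rin)
    def f(s):
        r=[]
        for n in N:
            for u,v,k in pts[n]: r.append(np.hypot(*(onz('wrist',u,v,s[2],N[n])[:2]-s[:2]))-(.032 if k else s[3]))
        return np.array(r)*1000
    o=least_squares(f,s0,loss='soft_l1',x_scale=[.01,.01,.01,.01]);return o.x,f(o.x)
def refine(N,G,s,w=3):
    pts={}
    for n in N:
        pts[n]=[]
        for k,r in((0,s[3]),(1,.032)):
            for a in np.arange(0,2*np.pi,.15):
                d=np.array([np.cos(a),np.sin(a),0]);c=np.array([s[0],s[1],s[2]])
                p=proj('wrist',c+d*r,N[n]);q=proj('wrist',c+d*(r+.003),N[n]);e=(q-p)/np.linalg.norm(q-p)
                t=np.arange(-w,w+.01,.25);uv=p[:,None]+e[:,None]*t
                if uv.min()<3 or uv[0].max()>550 or uv[1].max()>415: continue
                g=np.gradient(cv2.GaussianBlur(G[n],(0,0),.7).__class__ and map_coordinates(G[n],[uv[1],uv[0]],order=1))*(1 if k==0 else -1)
                i=g.argmax()
                if g[i]>(4 if k==0 else 6) : pts[n].append((*(p+e*t[i]),k))
    return pts
def run(names,tips,s0):
    N={n:L(n) for n in names};G={n:cv2.GaussianBlur(cv2.imread(f'pics/{n}.png')[:,:,1].astype(float),(0,0),.8) for n in names}
    s=np.array(s0)
    for w in(5,3,2):
        pts=refine(N,G,s,w);s,r=fit(N,pts,s)
        print('glass',s,'rms',np.sqrt(np.median(r**2)),[len(pts[n]) for n in names])
    if tips:
        t,e=tri(*[ray('wrist',*tips[n],N[n]) for n in names]);print('tip',t,'miss',e,'gap mm',(t[2]-s[2])*1000,'dist',np.hypot(*(t-s)[:2] if False else (t[:2]-s[:2])))
    return s
if __name__=='__main__':
    m=lambda L,dx,dy:[((x-dx+.5)/3-.5,(y+.5)/3-.5+dy,k) for x,y,k in L]
    pts={'B':m([(153,145,0),(170,87,0),(237,37,0),(290,65,0),(308,125,0),(297,185,0),(240,241,0),(180,205,0),(103,150,1),(131,237,1),(231,317,1),(377,105,1)],0,50),
     'C':m([(577,150,0),(600,85,0),(690,26,0),(738,70,0),(735,130,0),(700,195,0),(640,224,0),(590,190,0),(525,165,1),(543,238,1),(578,280,1),(632,300,1)],400,0)}
    s,r=fit({n:L(n) for n in'BC'},pts,[.536,.113,.14,.018]);print('manual',s,np.round(r,1))
    run('BC',{'B':(32.7,171.),'C':(48.3,121.)},s)
E
python3 gap.py
```

```text
manual [0.53622641 0.11332921 0.13545766 0.01796791] [ 0.7  0.1 -0.1 -0.5 -0.4  0.3  1.1 -1.6  0.5 -2.1  0.4 -0.5  0.6 -0.8
  0.3  0.2 -0.5  0.   0.3 -0.2  0.2 -0.5 -0.5 -0.2]
glass [0.53584662 0.11347435 0.13647481 0.01813222] rms 0.13230028798624682 [56, 56]
glass [0.53578709 0.11343699 0.13653655 0.01810928] rms 0.14436633317500303 [56, 56]
glass [0.53577283 0.11342242 0.13657895 0.01810602] rms 0.1368673002888798 [56, 56]
tip [0.52242002 0.15411401 0.15178135] miss 0.00023500409331761384 gap mm 15.202401353378553 dist 0.042826425018066126
```

The fit is good: the glass top is at z=136.6, the tip at 151.8, so the gap is 15.2 mm (0.14 mm fit residual, 0.2 mm ray miss). That is about 547° more winding. I'm going back to the handle.

```bash
python3 -m jog '[{"delta_pos":[0,0,40],"spin":0.1,"claw":0.4},{"delta_pos":[0,0,80],"spin":0.2,"claw":0.4},{"delta_pos":[15,-8,100],"spin":0.3,"claw":0.4},{"delta_pos":[55,-35,105],"spin":0.4,"claw":0.4},{"delta_pos":[95,-62,105],"spin":0.5,"claw":0.4},{"delta_pos":[135,-90,105],"spin":0.6,"claw":0.4},{"delta_pos":[171,-115,105],"spin":0.65,"claw":0.4},{"delta_pos":[171,-115,105],"spin":0.65,"claw":0.4}]'
python3 -m jog '[{"delta_pos":[0,0,0],"spin":0,"claw":0.4},{"delta_pos":[0,0,0],"spin":0,"claw":0.4}]'
python3 - <<'E'
from h import *
P=eyes.camera_params('wrist');im=eyes.grab_frame('wrist');cv2.imwrite('pics/D.png',im);p=bot.observe()['position'];print(p,bot.observe()['qpos'],bot.observe()['tool_rot'])
u=proj('wrist',[.5535,.0357,.203],P);print('pred handle top',u)
# handle top: grey disc; compare with tool axis pixel
g=im[:,:,1];u0=u.round().astype(int);print(g[u0[1]-24:u0[1]+25:4,u0[0]-24:u0[0]+25:3])
E
```

```text
clock: 15.15
position: [0.5558, 0.0291, 0.2465]
tool_rot: [-3.139, -0.011, -0.306]
force: [-0.8, 0.3, -0.2]
grip_width: 0.0515
clock: 15.35
position: [0.5552, 0.0274, 0.2464]
tool_rot: [-3.139, -0.01, -0.309]
force: [-0.4, 0.2, 0.9]
grip_width: 0.0512
[0.5550009  0.02861458 0.24650897] [-0.66883064  0.47799929  0.71940949  1.80309749 -0.37140901  0.98840215
 -1.6778983 ] [-3.13823444 -0.01030966 -0.30695622]
pred handle top [272.86702456 244.90039085]
[[104 110 107 108 104  33  31  36  33  35  31  37  36  58 105 234 220]
 [107 109 106 107  91  25  29  31  32  33  34  36  40  58 103 208 225]
 [104 105 106 107  57  33  33  35  38  37  37  34  38  52 108 224 223]
 [105 105 105 104  29  31  36  40  37  36  41  40  37  50 109 214 224]
 [103 107 106  96  35  47  89  98  96  98  86  52  41  47 110 208 224]
 [106 104 104  81  44  94  91  91  90  91  91  92  46  49 112 213 224]
 [104 104 105  48  84  92  94  94  91  93  94  96  84  51 113 219 225]
 [105 105 101  96  78  92  92  92  95  96  92  95  82  83 110 200 223]
 [103 104 104 105  71  92  93  91  93  91  93  97  64 113 112 156 221]
 [106 104 105 104 106 104  67  94  96  95  77 103 109 113 114 158 221]
 [105 103 104 106 102 101 106 106 106 105 109 110 113 111 114 162 217]
 [104 103 106 106 104 103 105 106 106 106 110 113 109 109 112 114 224]
 [102 102 104 104 107 104 104 108 106 107 111 111 113 112 114 113 197]]
```

```bash
python3 -m jog '[{"delta_pos":[-1.5,7,0],"spin":0,"claw":0.4},{"delta_pos":[-1.5,7,-30],"spin":0,"claw":0.4},{"delta_pos":[-1.5,7,-60],"spin":0,"claw":0.4},{"delta_pos":[-1.5,7,-80],"spin":0,"claw":0.4},{"delta_pos":[-1.5,7,-80],"spin":0,"claw":1},{"delta_pos":[-1.5,7,-80],"spin":0,"claw":1},{"delta_pos":[-1.5,7,-80],"spin":0,"claw":1},{"delta_pos":[-1.5,7,-80],"spin":0,"claw":1}]' 40
python3 circ.py 18; python3 -c "
from h import *;print(bot.observe()['qpos'])"
```

```text
clock: 16.2
position: [0.5538, 0.0361, 0.1676]
tool_rot: [-3.137, -0.011, -0.306]
force: [-2.0, 1.8, 5.4]
grip_width: 0.0191
ang 116.51255780583708 r 52.066902010547146 z 0.16760822579152768
[[15.8, 2.9], [31.5, 2.7], [46.3, -2.2], [58.9, -11.5], [68.0, -24.3], [72.7, -39.2], [72.6, -54.8], [67.6, -69.7]]
[-0.62441073  0.57381669  0.64541697  1.88237457 -0.46082363  0.82482894
 -1.61691957]
```

```bash
sed -i 's/-.0105\]/-.0095]/' circ.py; python3 -m jog '[{"delta_pos":[15.8,3.4,0],"spin":0,"claw":1},{"delta_pos":[31.5,3.5,0],"spin":0,"claw":1},{"delta_pos":[46.3,-1.2,0],"spin":0,"claw":1},{"delta_pos":[58.9,-10.5,0],"spin":0,"claw":1},{"delta_pos":[68,-23.3,0],"spin":0,"claw":1},{"delta_pos":[72.7,-38.2,0],"spin":0,"claw":1},{"delta_pos":[72.6,-53.8,0],"spin":0,"claw":1},{"delta_pos":[67.6,-68.7,0],"spin":0,"claw":1}]'
python3 circ.py 18
```

```text
clock: 17.0
position: [0.6217, -0.0343, 0.168]
tool_rot: [-3.137, -0.013, -0.307]
force: [1.0, 2.8, -1.5]
grip_width: 0.0189
ang -29.05393906851441 r 51.14327895507337 z 0.167986467533728
[[-10.6, -11.8], [-23.6, -20.5], [-38.7, -24.8], [-54.3, -24.2], [-69.0, -18.9], [-81.3, -9.2], [-90.0, 3.7], [-94.3, 18.8]]
```

```bash
python3 -m jog '[{"delta_pos":[-10.6,-11.8,0],"spin":0,"claw":1},{"delta_pos":[-23.6,-20.5,0],"spin":0,"claw":1},{"delta_pos":[-38.7,-24.8,0],"spin":0,"claw":1},{"delta_pos":[-54.3,-24.2,0],"spin":0,"claw":1},{"delta_pos":[-69,-18.9,0],"spin":0,"claw":1},{"delta_pos":[-81.3,-9.2,0],"spin":0,"claw":1},{"delta_pos":[-90,3.7,0],"spin":0,"claw":1},{"delta_pos":[-94.3,18.8,0],"spin":0,"claw":1}]'
python3 circ.py 18
```

```text
clock: 17.8
position: [0.5261, -0.0168, 0.1682]
tool_rot: [-3.138, -0.013, -0.309]
force: [6.9, -1.8, -7.4]
grip_width: 0.0188
ang -171.82006099655126 r 51.468834289241535 z 0.1681751407007953
[[1.7, 15.9], [6.7, 30.7], [16.1, 43.2], [28.9, 52.2], [43.8, 56.8], [59.5, 56.6], [74.3, 51.5], [86.8, 42.2]]
```

```bash
python3 -m jog '[{"delta_pos":[1.7,15.9,0],"spin":0,"claw":1},{"delta_pos":[6.7,30.7,0],"spin":0,"claw":1},{"delta_pos":[16.1,43.2,0],"spin":0,"claw":1},{"delta_pos":[28.9,52.2,0],"spin":0,"claw":1},{"delta_pos":[43.8,56.8,0],"spin":0,"claw":1},{"delta_pos":[59.5,56.6,0],"spin":0,"claw":1},{"delta_pos":[74.3,51.5,0],"spin":0,"claw":1},{"delta_pos":[86.8,42.2,0],"spin":0,"claw":1}]'
python3 circ.py 18
```

```text
clock: 18.6
position: [0.6136, 0.0263, 0.1677]
tool_rot: [-3.138, -0.012, -0.307]
force: [-5.2, -0.5, 0.3]
grip_width: 0.0189
ang 44.3638966809333 r 51.17472399971091 z 0.1676902610246911
[[8.2, -13.6], [12.9, -28.5], [12.7, -44.2], [7.7, -59.0], [-1.6, -71.5], [-14.4, -80.6], [-29.3, -85.3], [-45.0, -85.1]]
```

```bash
python3 -m jog '[{"delta_pos":[8.2,-13.6,0],"spin":0,"claw":1},{"delta_pos":[12.9,-28.5,0],"spin":0,"claw":1},{"delta_pos":[12.7,-44.2,0],"spin":0,"claw":1},{"delta_pos":[7.7,-59,0],"spin":0,"claw":1},{"delta_pos":[-1.6,-71.5,0],"spin":0,"claw":1},{"delta_pos":[-8.3,-77.1,0],"spin":0,"claw":1},{"delta_pos":[-8.3,-77.1,0],"spin":0,"claw":1},{"delta_pos":[-8.3,-77.1,0],"spin":0,"claw":1}]'
python3 circ.py 18;python3 -c "
from h import *;print(bot.observe()['qpos'])"
```

```text
clock: 19.4
position: [0.6054, -0.051, 0.1679]
tool_rot: [-3.138, -0.012, -0.307]
force: [1.5, -4.7, 3.3]
grip_width: 0.0188
ang -55.57390135883898 r 50.254209938498086 z 0.1679137999746552
[[-14.3, -6.5], [-29.8, -8.5], [-45.2, -5.7], [-58.9, 1.8], [-69.7, 13.2], [-76.4, 27.3], [-78.4, 42.8], [-75.5, 58.2]]
[-0.42398635  0.6471522   0.62244929  1.74229744 -0.46983377  0.89173363
 -1.47828176]
```

```bash
python3 -m jog '[{"delta_pos":[0,0,0],"spin":0,"claw":0.4},{"delta_pos":[0,0,0],"spin":0,"claw":0.4},{"delta_pos":[0,0,0],"spin":0,"claw":0.4},{"delta_pos":[0,0,30],"spin":0,"claw":0.4},{"delta_pos":[0,0,65],"spin":0,"claw":0.4},{"delta_pos":[-10,0,85],"spin":-0.1,"claw":0.4},{"delta_pos":[-45,30,90],"spin":-0.2,"claw":0.4},{"delta_pos":[-80,60,90],"spin":-0.3,"claw":0.4}]'
python3 -m jog '[{"delta_pos":[-30,25,0],"spin":-0.1,"claw":0.4},{"delta_pos":[-60,55,0],"spin":-0.2,"claw":0.4},{"delta_pos":[-90,85,0],"spin":-0.3,"claw":0.4},{"delta_pos":[-125,120,0],"spin":-0.35,"claw":0.4},{"delta_pos":[-143,142,-30],"spin":-0.35,"claw":0.4},{"delta_pos":[-143,142,-70],"spin":-0.35,"claw":0.4},{"delta_pos":[-143,142,-115],"spin":-0.35,"claw":0.4},{"delta_pos":[-143,142,-115],"spin":-0.35,"claw":0.4}]'
python3 -c "
from h import *;print(bot.observe()['qpos'],bot.observe()['tool_rot'])"
```

```text
clock: 20.2
position: [0.5247, 0.0092, 0.2583]
tool_rot: [-3.137, -0.013, -0.613]
force: [1.3, 2.4, 1.1]
grip_width: 0.0511
clock: 21.0
position: [0.3788, 0.151, 0.1399]
tool_rot: [3.138, -0.012, -0.961]
force: [0.9, -1.6, 1.7]
grip_width: 0.0515
[-1.22288171  0.50855152  0.9161916   2.25912773 -0.65354394  0.66358405
 -2.36183216] [ 3.13835779 -0.01230671 -0.96095906]
```

```bash
python3 -m jog '[{"delta_pos":[2,0,0],"spin":0,"claw":0.4},{"delta_pos":[2,0,0],"spin":0,"claw":0.4},{"delta_pos":[2,0,0],"spin":0,"claw":0.4}]' >/dev/null; python3 shot.py C2
python3 -m jog '[{"delta_pos":[10,-20,0],"spin":0,"claw":0.4},{"delta_pos":[15,-40,0],"spin":0.05,"claw":0.4},{"delta_pos":[17,-55,0],"spin":0.1,"claw":0.4},{"delta_pos":[17,-55,0],"spin":0.1,"claw":0.4},{"delta_pos":[17,-55,0],"spin":0.1,"claw":0.4},{"delta_pos":[17,-55,0],"spin":0.1,"claw":0.4}]'; python3 shot.py B2
python3 - <<'E'
from h import *
import json
print(bot.observe()['qpos'])
for n in('B2','C2'):
    P=json.load(open(n+'.json'));print(n,'tip pred',proj('wrist',[.52242,.15411,.15178],P))
E
```

```text
[0.38173065 0.15113793 0.14128275] [0.42316437 0.09200718 0.28545312] [-2.82014349e-01  1.05854763e-04 -2.53342897e+00]
[78.37549978 42.13684629]
[ 49.12828505 126.2036113 ]
[ -9.5596841  226.42617226]
clock: 21.95
position: [0.3988, 0.0969, 0.1416]
tool_rot: [3.141, -0.012, -0.862]
force: [-1.4, 0.0, -0.1]
grip_width: 0.0512
[0.39875157 0.09690762 0.14145688] [0.44571836 0.04228359 0.28550082] [-2.82240132e-01  5.41488451e-04 -2.43322979e+00]
[ 64.33088794 123.95588862]
[ 39.60876777 205.09571496]
[ -7.75740527 299.61867872]
[-1.05529537  0.48587645  0.87420754  2.25516217 -0.61413743  0.64825197
 -2.16405904]
B2 tip pred [ 37.63626054 204.25260855]
C2 tip pred [ 47.08852338 124.46180021]
```

Run:
```python
from h import *
from gap import *
for n,u,v in(('B',33,171),('C',48,121),('B2',38,204),('C2',47,124)):
    g=cv2.imread(f'pics/{n}.png').astype(int);print(n,u-9,v-6);print(g[v-6:v+12,u-9:u+10,0])
run(['B2','C2'],None,[.5358,.1134,.151,.0181])
```

```text
B 24 165
[[224 223 223 222 222 222 220 221 221 223 221 221 220 221 222 220 222 222
  221]
 [224 223 223 223 223 221 223 222 223 221 223 222 222 221 221 220 221 222
  222]
 [222 221 223 223 223 223 222 223 221 224 223 222 220 221 221 220 222 224
  224]
 [221 221 223 223 222 223 224 223 224 222 223 222 222 222 223 223 222 223
  224]
 [222 223 223 224 223 223 223 223 223 223 221 222 221 223 222 223 224 223
  224]
 [223 220 223 224 223 224 222 221 206 206 224 222 222 223 223 222 224 224
  224]
 [222 224 223 223 224 222 223 183 130 119 210 222 222 223 223 223 224 225
  224]
 [223 223 223 223 223 224 216 190 221 138 206 221 222 222 222 223 223 224
  224]
 [222 223 223 224 224 223 194 220 220 130 210 219 222 221 222 223 223 223
  226]
 [222 222 222 224 223 222 185 237 185 112 212 220 222 222 221 223 223 224
  224]
 [222 223 223 224 222 186 196 240 171  98 220 221 221 222 223 223 223 225
  224]
 [222 223 223 223 223 174 220 224 161  83 221 219 222 222 222 222 222 223
  224]
 [223 224 222 223 193 191 237 197 139 110 221 222 222 222 223 223 223 224
  224]
 [223 224 222 223 172 202 235 174 126 
[... 4326 characters left out ...]
68 102 223 223 222 222 222 219 220
  219]
 [225 226 224 224 224 226 181 227 227 167 102 212 223 222 222 220 220 219
  220]
 [226 225 224 225 224 224 185 237 218  91 109 214 222 221 220 219 219 218
  218]
 [226 226 226 225 225 198 195 242 205 156 115 223 221 222 220 219 218 218
  219]
 [226 227 227 227 226 180 204 242 194 148 108 223 222 222 219 220 219 219
  219]
 [226 226 228 227 222 185 223 242 187 140  98 219 223 220 220 220 219 220
  219]]
glass [0.5359538  0.11360116 0.15114803 0.01814638] rms 0.10825938471234822 [60, 55]
glass [0.53600285 0.11361652 0.15107462 0.01815381] rms 0.1349689247755756 [61, 57]
glass [0.53599085 0.11361667 0.15108387 0.01814802] rms 0.1352126151716427 [60, 58]
```

Run:
```python
from h import *
from gap import *
T={'B':(32.4,170.6),'C':(48.5,120.7),'B2':(37.8,203.6),'C2':(47.0,124.5)}
for a,b in(('B','C'),('B2','C2'),('B','C2'),('B2','C')): print(a,b,tri(ray('wrist',*T[a],L(a)),ray('wrist',*T[b],L(b))))
for n in(['B','B2','C','C2'],): pass
s1=run(['B','C'],None,[.5358,.1134,.1366,.0181])
```

```text
B C (array([0.52261753, 0.15406203, 0.15168743]), np.float64(7.006808156004014e-05))
B2 C2 (array([0.52312045, 0.15457348, 0.1507947 ]), np.float64(0.00013269968172692926))
B C2 (array([0.52283221, 0.1543842 , 0.15131936]), np.float64(4.102470418361439e-05))
B2 C (array([0.52288367, 0.15423715, 0.15118685]), np.float64(0.00011066085297359519))
glass [0.53577721 0.1134265  0.13656416 0.01809558] rms 0.142146360301311 [56, 56]
glass [0.53578189 0.11342795 0.1365618  0.01810682] rms 0.13987238160897958 [56, 56]
glass [0.53578235 0.11343105 0.13656833 0.01810387] rms 0.13919603721523247 [56, 56]
```

Two-view results scatter by about ±0.3 mm around level. On the way up I'll take one more view with a taller baseline and solve over all of them.

```bash
python3 -m jog '[{"delta_pos":[5,0,40],"spin":0,"claw":0.4},{"delta_pos":[10,-10,80],"spin":0,"claw":0.4},{"delta_pos":[10,-20,105],"spin":0.05,"claw":0.4},{"delta_pos":[10,-20,105],"spin":0.05,"claw":0.4},{"delta_pos":[10,-20,105],"spin":0.05,"claw":0.4},{"delta_pos":[10,-20,105],"spin":0.05,"claw":0.4}]'; python3 shot.py D2
python3 - <<'E'
from h import *
from gap import *
u,v=proj('wrist',[.5228,.1543,.1513],L('D2')).round().astype(int)
print('pred',u,v);g=cv2.imread('pics/D2.png');print(u-7,v-6);print(g[v-6:v+9,u-7:u+8,0])
run(['B2','D2'],None,[.536,.1136,.151,.0181]);run(['B2','C2','D2'],None,[.536,.1136,.151,.0181])
E
```

```text
clock: 22.6
position: [0.4083, 0.0775, 0.2459]
tool_rot: [3.14, -0.012, -0.811]
force: [0.0, 0.6, 0.2]
grip_width: 0.0515
[0.40830608 0.07730119 0.24578443] [0.45806114 0.02543916 0.38975042] [-2.82474833e-01 -7.14317407e-04 -2.38238694e+00]
[140.43244958 137.21836955]
[119.38506483 188.24228737]
[ 84.44378473 247.73668123]
pred 118 187
111 181
[[226 226 225 225 226 226 225 224 226 205 220 228 234 230 228]
 [225 224 223 223 223 224 226 223 225 204 224 231 233 228 228]
 [225 224 224 222 223 224 225 225 220 208 225 231 230 218 218]
 [226 226 225 223 222 226 226 227 217 218 229 232 229 215 210]
 [226 226 224 225 225 227 227 227 203 222 229 231 226 209 207]
 [226 227 224 225 225 227 228 221 199 227 230 232 219 209 209]
 [227 227 226 226 227 229 230 193 211 227 231 230 221 208 208]
 [229 228 229 227 228 229 201 160 180 228 232 229 222 209 206]
 [228 229 230 229 229 221 192 236 171 228 231 227 226 215 208]
 [229 230 229 229 228 214 221 198 166 231 230 227 231 221 211]
 [230 229 229 231 222 188 237 184 195 233 229 227 232 229 223]
 [230 229 229 229 185 203 232 161 198 227 228 229 232 230 227]
 [229 230 230 220 173 224 222 144 197 214 212 223 233 228 227]
 [229 231 230 199 192 230 209 135 223 223 213 214 217 222 229]
 [230 230 226 186 195 234 196 119 228 228 225 227 223 204 212]]
glass [0.53618431 0.11389979 0.15081575 0.01811084] rms 0.1314635976189596 [61, 52]
glass [0.53621485 0.11390394 0.15076872 0.01810755] rms 0.17449106312892107 [60, 51]
glass [0.53622085 0.1138922  0.150761   0.01810637] rms 0.18095785834913378 [60, 51]
glass [0.53610796 0.1137809  0.15091717 0.01812307] rms 0.1490057956253955 [61, 55, 52]
glass [0.5360662  0.11372553 0.15098056 0.01812045] rms 0.15673336590113732 [60, 57, 51]
glass [0.53607191 0.11372251 0.15098772 0.01813083] rms 0.14485258185588917 [60, 59, 51]
```

Run:
```python
from h import *
from gap import *
T={'B':(32.4,170.6),'C':(48.5,120.7),'B2':(37.8,203.6),'C2':(47.0,124.5),'D2':(118.2,187.5)}
def m(N):
    A=np.zeros((3,3));b=np.zeros(3)
    for n in N:
        o,d=ray('wrist',*T[n],L(n));M=np.eye(3)-np.outer(d,d);A+=M;b+=M@o
    return np.linalg.solve(A,b)
for N in(['B2','C2','D2'],['B2','D2'],['C2','D2'],list(T)): print(N,m(N))
s1,_=None,None
```

```text
['B2', 'C2', 'D2'] [0.52302392 0.15458524 0.15092754]
['B2', 'D2'] [0.52320425 0.15495256 0.15040197]
['C2', 'D2'] [0.52285371 0.15446381 0.15131672]
['B', 'C', 'B2', 'C2', 'D2'] [0.5228966  0.15439672 0.15120983]
```

With all views combined, the tip is at 150.93–151.21 and the glass top at 150.99, so they are level within about 0.2 mm. No more winding is needed. I'm returning to the handle to lift the crank off.

```bash
python3 -m jog '[{"delta_pos":[25,-16,4],"spin":0.12,"claw":0.4},{"delta_pos":[60,-39,4],"spin":0.24,"claw":0.4},{"delta_pos":[95,-62,4],"spin":0.36,"claw":0.4},{"delta_pos":[130,-85,4],"spin":0.48,"claw":0.4},{"delta_pos":[165,-108,4],"spin":0.6,"claw":0.4},{"delta_pos":[190,-124,4],"spin":0.72,"claw":0.4},{"delta_pos":[197,-128.5,4],"spin":0.84,"claw":0.4},{"delta_pos":[197,-128.5,4],"spin":0.95,"claw":0.4}]'
python3 -m jog '[{"delta_pos":[0,0,0],"spin":0,"claw":0.4},{"delta_pos":[0,0,0],"spin":0,"claw":0.4},{"delta_pos":[0,0,0],"spin":0,"claw":0.4}]'
python3 - <<'E'
from h import *
P=eyes.camera_params('wrist');im=eyes.grab_frame('wrist');cv2.imwrite('pics/E.png',im);s=bot.observe();print(s['position'],s['qpos'],s['tool_rot'])
u=proj('wrist',[.6054,-.051,.203],P).round().astype(int);print('pred handle top',u)
print(im[u[1]-24:u[1]+25:4,u[0]-24:u[0]+25:3,1])
E
```

```text
clock: 23.45
position: [0.6058, -0.0527, 0.2479]
tool_rot: [3.139, -0.009, 0.141]
force: [0.3, 0.7, -0.4]
grip_width: 0.0515
clock: 23.75
position: [0.6055, -0.0524, 0.2474]
tool_rot: [3.14, -0.009, 0.139]
force: [0.0, -0.0, -0.7]
grip_width: 0.0511
[ 0.60561189 -0.05234249  0.24763723] [-0.44343051  0.5531047   0.65190956  1.6618182  -0.37750741  1.04601306
 -1.10569765] [ 3.13941087 -0.00897548  0.1395592 ]
pred handle top [282 238]
[[ 89  88  87  85  63  33  34  34  39  38  40  44  41 231 176 208 205]
 [ 85  85  89  89  40  36  37  36  37  40  38  41  44 200 174 208 205]
 [ 86  85  86  90  33  34  36  38  40  38  41  44  42 155 189 210 204]
 [ 85  82  53  45  31  42  42  61  66  67  41  43  44 110 222 211 211]
 [ 85  48  50  47  34  63  90  90  88  93  92  86  46  52 227 178 212]
 [ 82  54  48  46  45  90  86  87  89  92  87  92  83  47 230 195 215]
 [ 87  87  90  56  69  90  89  92  93  93  91  91  90  59 218 217 218]
 [ 85  86  92  86  50  90  94  89  87  92  91  93  80 146 218 215 217]
 [ 87  89  91  52  55  59  92  92  93  91  92  89 171 215 215 216 216]
 [ 87  89  51  98  72 217 194 139 118  83 193 221 219 219 219 218 216]
 [ 72  51  95  96  81 158 218 214 211 216 219 217 216 218 216 214 218]
 [ 51  61  97  95  90 185 220 218 219 219 221 220 221 219 219 218 218]
 [ 53 115 181 210 216 219 219 218 215 219 219 222 221 220 221 220 221]]
```

```bash
python3 -m jog '[{"delta_pos":[0,1.3,-30],"spin":0,"claw":0.4},{"delta_pos":[0,1.3,-60],"spin":0,"claw":0.4},{"delta_pos":[0,1.3,-80],"spin":0,"claw":0.4},{"delta_pos":[0,1.3,-80],"spin":0,"claw":0.4},{"delta_pos":[0,1.3,-80],"spin":0,"claw":1},{"delta_pos":[0,1.3,-80],"spin":0,"claw":1},{"delta_pos":[0,1.3,-80],"spin":0,"claw":1},{"delta_pos":[0,1.3,-80],"spin":0,"claw":1}]' 80
python3 -m jog '[{"delta_pos":[0,0,0],"spin":0,"claw":1},{"delta_pos":[2.5,1.7,0],"spin":0,"claw":1},{"delta_pos":[2.5,1.7,0],"spin":0,"claw":1},{"delta_pos":[2.5,1.7,5],"spin":0,"claw":1},{"delta_pos":[2.5,1.7,10],"spin":0,"claw":1}]'
```

```text
clock: 24.6
position: [0.6064, -0.0513, 0.1691]
tool_rot: [3.139, -0.011, 0.139]
force: [0.7, -0.1, 7.4]
grip_width: 0.0182
clock: 25.1
position: [0.6088, -0.0496, 0.1795]
tool_rot: [3.139, -0.011, 0.139]
force: [0.7, -0.6, -3.2]
grip_width: 0.0181
```

```bash
python3 -m jog '[{"delta_pos":[0,0,15],"spin":0,"claw":1},{"delta_pos":[0,0,35],"spin":0,"claw":1},{"delta_pos":[0,0,50],"spin":0,"claw":1},{"delta_pos":[-2,-20,55],"spin":0,"claw":1},{"delta_pos":[-5,-50,55],"spin":0,"claw":1},{"delta_pos":[-9,-85,55],"spin":0,"claw":1},{"delta_pos":[-13,-120,55],"spin":0,"claw":1},{"delta_pos":[-17,-150,55],"spin":0,"claw":1}]'
python3 -m jog '[{"delta_pos":[-4,-30,0],"spin":0,"claw":1},{"delta_pos":[-8,-60,0],"spin":0,"claw":1},{"delta_pos":[-12,-90,0],"spin":0,"claw":1},{"delta_pos":[-16,-120,0],"spin":0,"claw":1},{"delta_pos":[-16,-135,0],"spin":0,"claw":1},{"delta_pos":[-16,-139,-10],"spin":0,"claw":1},{"delta_pos":[-16,-139,-10],"spin":0,"claw":1},{"delta_pos":[-16,-139,-10],"spin":0,"claw":1}]'
python3 shot.py F
python3 - <<'E'
from h import *
from gap import L
P={**L('B'),'origin':[0.61990209,-0.35127544,0.37368718],'attitude':[-2.94133207e-01,1.72368519e-03,-1.78382249]}
print('gasket',onz('wrist',174,176,.01,P),'clamp',onz('wrist',370,163,.02,P))
s=bot.observe();print(s['position'],s['qpos'],s['tool_rot'])
im=cv2.imread('pics/F.png');cv2.imwrite('pics/Fc.png',cv2.resize(im[60:360,80:480],None,fx=2,fy=2,interpolation=cv2.INTER_CUBIC))
E
```

```text
clock: 25.9
position: [0.5915, -0.2015, 0.2355]
tool_rot: [3.139, -0.012, 0.139]
force: [0.0, -0.1, -2.8]
grip_width: 0.018
clock: 26.7
position: [0.5759, -0.3389, 0.2251]
tool_rot: [3.14, -0.011, 0.14]
force: [1.2, 0.1, -2.7]
grip_width: 0.0181
[ 0.5760268  -0.33899736  0.22542628] [ 0.64731821 -0.32839574  0.36898851] [-0.28246941 -0.00159749 -1.43146866]
[-72.07076685 198.00381184]
[-88.01890371 206.50237387]
[-116.468312    220.20214647]
gasket [ 0.58209798 -0.20935526  0.01      ] clamp [ 0.55003423 -0.43390655  0.02      ]
[ 0.5760268  -0.33899736  0.22542628] [ 0.07765675  0.67141429  0.61135988  1.51366578 -0.4237365   1.07954039
 -0.64537984] [ 3.13923486 -0.01162157  0.14017205]
```

```bash
python3 -m jog '[{"delta_pos":[0,0,-25],"spin":0,"claw":1},{"delta_pos":[0,0,-60],"spin":0,"claw":1},{"delta_pos":[0,0,-95],"spin":0,"claw":1},{"delta_pos":[0,0,-125],"spin":0,"claw":1},{"delta_pos":[0,0,-150],"spin":0,"claw":1},{"delta_pos":[0,0,-162],"spin":0,"claw":1},{"delta_pos":[0,0,-165],"spin":0,"claw":1},{"delta_pos":[0,0,-165],"spin":0,"claw":1}]'
python3 -m jog '[{"delta_pos":[0,0,-4],"spin":0,"claw":1},{"delta_pos":[0,0,-7],"spin":0,"claw":1},{"delta_pos":[0,0,-10],"spin":0,"claw":1},{"delta_pos":[0,0,-10],"spin":0,"claw":1}]'
```

```text
clock: 27.55
position: [0.5765, -0.3389, 0.0611]
tool_rot: [3.139, -0.012, 0.141]
force: [0.7, 0.2, -1.4]
grip_width: 0.0178
clock: 27.95
position: [0.5765, -0.3389, 0.051]
tool_rot: [3.139, -0.012, 0.141]
force: [-0.1, -0.2, -2.4]
grip_width: 0.0181
```

```bash
python3 -m jog '[{"delta_pos":[0,0,-1],"spin":0,"claw":1},{"delta_pos":[0,0,-2],"spin":0,"claw":1},{"delta_pos":[0,0,-3],"spin":0,"claw":1},{"delta_pos":[0,0,-3],"spin":0,"claw":1}]'
python3 -m jog '[{"delta_pos":[0,0,-1],"spin":0,"claw":1},{"delta_pos":[0,0,-1],"spin":0,"claw":1}]'
```

```text
clock: 28.35
position: [0.5771, -0.3393, 0.0504]
tool_rot: [3.138, -0.014, 0.14]
force: [-6.9, 6.2, 32.1]
grip_width: 0.0177
clock: 28.55
position: [0.5774, -0.3394, 0.0506]
tool_rot: [3.139, -0.015, 0.14]
force: [-4.4, 2.9, 14.9]
grip_width: 0.0184
```

It's on the floor of the tray. Releasing, rising, and looking.

```bash
python3 -m jog '[{"delta_pos":[0,0,1],"spin":0,"claw":0.4},{"delta_pos":[0,0,1],"spin":0,"claw":0.4},{"delta_pos":[0,0,1],"spin":0,"claw":0.4},{"delta_pos":[0,0,1],"spin":0,"claw":0.4},{"delta_pos":[0,0,30],"spin":0,"claw":0.4},{"delta_pos":[0,0,75],"spin":0,"claw":0.4},{"delta_pos":[0,0,120],"spin":0,"claw":0.4},{"delta_pos":[0,0,160],"spin":0,"claw":0.4}]'
python3 -m jog '[{"delta_pos":[-30,-5,30],"spin":0,"claw":0.4},{"delta_pos":[-70,-10,40],"spin":0,"claw":0.4},{"delta_pos":[-100,-10,40],"spin":0,"claw":0.4},{"delta_pos":[-100,-10,40],"spin":0,"claw":0.4}]'
python3 - <<'E'
from h import *
w=eyes.grab_frame('wrist');s=eyes.grab_frame('scene')
cv2.imwrite('pics/Gw.png',w);cv2.imwrite('pics/Gs.png',s)
o=np.zeros((600,800,3),np.uint8)
o[:300,:400]=cv2.resize(w[0:300,80:480],None,fx=1,fy=1)
o[300:600,:400]=cv2.resize(s[150:262,270:420],(400,299) ,interpolation=cv2.INTER_CUBIC).__getitem__(slice(0,299)) if False else cv2.resize(s[150:262,270:420],(400,300),interpolation=cv2.INTER_CUBIC)
o[:600,400:]=cv2.resize(s[215:365,210:310],(400,600),interpolation=cv2.INTER_CUBIC)
cv2.imwrite('pics/G.png',o)
E
```

```text
clock: 29.35
position: [0.5773, -0.3395, 0.2127]
tool_rot: [3.138, -0.016, 0.14]
force: [0.3, -0.5, 0.2]
grip_width: 0.0514
clock: 29.75
position: [0.4737, -0.3505, 0.2538]
tool_rot: [3.138, -0.016, 0.136]
force: [0.1, -1.1, 0.2]
grip_width: 0.0513
```

View pics/G.png

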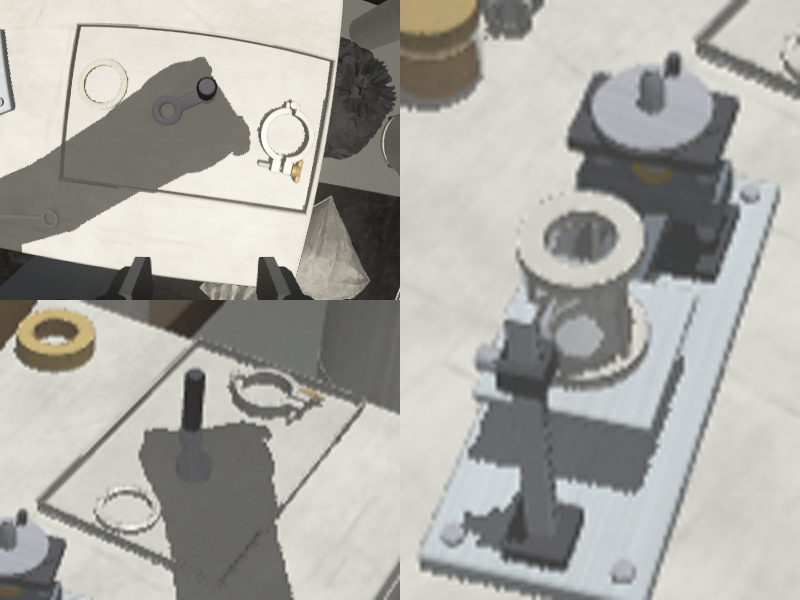

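The crank lies flat with its handle up, mid-tray. The gasket and clamp look where they were, and the glass stands on its table. As a last check, I'll confirm from the pin's angle that the screw didn't turn back when the crank came off.

Run:
```python
from h import *
a=onz('scene',278.25,230.5,.133);b=onz('scene',272.75,241.25,.12);d=(a-b)[:2];print(np.hypot(*d),np.degrees(np.arctan2(d[1],d[0])),'expected about -81')
print(bot.job_done())
```

```text
0.02392771840353985 -87.53783115974052 expected about -81
the job is handed in; nothing more can be done
None
```

I took the crank from the tray, fitted it on the shaft and wound the lift clockwise by its handle until the glass top was level with the pointer. Then I laid the crank flat in the tray again and handed the job in at about 30 s. No verdict was reported.

**Height:** Using the three views taken after winding, the glass top came out at z = 151.0 mm and the pointer tip at 150.9 mm. Adding the two views from before winding put the tip at 151.2 mm. Single pairs of views disagreed by about ±0.4 mm. The pre-winding measurement, less the angle wound since, left about +0.3 mm.

**Screw after lifting off:** The drive pin was at about -88° in the scene camera, against about -81° expected. That is within this rough reading's error and would be under 0.2 mm of height. I did not re-measure the height directly after taking the crank off.

**Final picture:** The crank lies flat mid-tray with its handle up, and the clamp and gasket look unmoved. The glass stands on its table and the pointer was not touched. The highest tool force I saw was about 33 N, when setting the crank down.

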